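# Wedge the spacer between the food inserts and hold them tight

## Robot

A 6-joint arm with a two-finger parallel gripper is mounted at the origin on the work surface. World frame = base frame: x ahead of the robot, y to its left, z up, the work surface at z = 0. Lengths are in m, angles in degrees, forces in N, time in s.
With the tool pointing down it reaches from about 0.25 to 0.725 m from the base axis. Payload 4 kg.
Tool frame: the origin (TCP) lies midway between the tips of the shut fingers; the grasp point (between the pads) lies 19 mm behind it; z points along the fingers, y is the direction in which the jaws open and shut (so a half turn about z gives the same grasp; the last joint's range is limited). The gripper opens to 85 mm and grips with 20 to 120 N. Pads are 22 mm wide; open, the fingers measure 114 mm over their backs; the gripper's body (76 mm by 85 mm) begins 54 mm behind the grasp point. The pads swing forward as they close: fully open they stand 13 mm farther back than shut.
Start: joints at [72.594, 13.785, 0.286, 76.501, 0, 90], TCP at [0.15, 0.477, 0.231] pointing down, gripper open.
Joint ranges: [-155.79, 155.79], [-60.16, 107.12], [-62.33, 73.08], [-114, 123.19], [-81.49, 82.49], [-180, 180]. Speed limits (degrees/s): [159.86, 159.86, 180, 180, 180, 180].

## Interface

Orientations are given as [roll, pitch, yaw] about the fixed x, y, z axes, in that order (R = Rz(yaw) Ry(pitch) Rx(roll)).
In Python, from station import bot gives the robot as it stands. The module is installed in compiled form; this text tells all that it offers.
- The arm moves only by the tool move_arm, never from a script. Its argument "deltas" is a list that holds one entry, the list of rows, each a list of 7 numbers: the finger opening in mm, from 0 to 85.4, then the shift along the tool's x, y, z in units of 25 mm (1.0 is 25 mm), then the turn, a rotation vector about the tool's x, y, z in units of 8 degrees (1.0 is 8 degrees). A call has 1 to 12 rows; each row shifts and turns the pose as measured when the row begins, along the tool's axes as they then stand; what a row does not reach is not made up. A row lasts 1/10 s, in which the tool goes at most 50 mm and 8.59 degrees, less where a joint would pass 70% of its speed; a pose out of reach is approached as far as the arm can. A call is refused whole if a number of a shift passes 1 or a number of a turn 1, either way. A call with a gripper value outside its range is refused whole. The fingers move at their own pace and stop on an object; "squeeze" is the grip in N (left out, the last holds). Time passes only in rows, so rows that do not move let the fingers close. It gives the time, the measured TCP pose, the force and the opening at its end, in the units of the state.
- bot.observe(): the state, without advancing time (a new reading comes with each control period).
- bot.get_image(name): name is "scene" or "side" or "wrist"; returns the picture (420x560x3 uint8, red, green, blue); there is no depth.
- bot.get_calibration(name): a dict with "intrinsics" (3x3 intrinsics, pixels), "eye" and "rotation" of the camera in the world. Camera axes: x right, y down, z forward; pixel columns grow to the right and rows downward; lengths in m; the calibration is good to about 2 mm. The wrist camera is an equidistant fisheye: a pixel r from the principal point sees the ray r / f radians off the axis. A picture is of the moment at which its call begins: read the wrist's pose just before it. get_calibration takes no time and is no camera call; for the wrist camera it gives the pose at the moment of the call.
- bot.hand_in(): hands the job in, once; it reports no verdict.
The state is a dict: "time_s": time; "joint_pos": joint angles; "joint_vel": joint speeds; "joint_efforts": joint torques, N m; "tool_pos": TCP position; "ee_rot": TCP orientation; "force": force on the tool from outside, world axes, zero at the start; "wrist_torque": the same for the moment, N m; "opening": finger opening in m.
Only numpy, scipy, OpenCV 4.12 (cv2) and the standard library are available. Lean on these libraries where they do the work, as an engineer would, in place of code of your own. Each camera call takes 0.05 s, during which the arm holds its last target.

## Task

The prep tray's three steel inserts have come loose: first clear the handled basket off the middle insert by hanging it by its handle on the hook stand, and let it hang freely. Then stand the white spacer down on the tray floor in the one gap between inserts that is already wide enough for it, about midway along the gap and lengthwise in it; never put it into the tight gap. Finally push the middle insert by its lid handle against the spacer until insert, spacer and end insert are tight and flush, and finish while still holding it pressed there firmly, without letting go; leave the other things on the counter alone.

Things in the scene. Friction and masses are not known exactly. Their poses are not given: they have to be found in the camera images.
- tray: Low steel tray fixed to the counter, 170 x 344 mm with an 18 mm rim; its inner floor is 4 mm above the counter. Origin at the centre of its underside; y runs along the row of three inserts, x across it (away from the robot). The inserts stand in a row along y; all are 150 mm long in x and their tops lie 56 mm above the counter.
- large_insert_top (a point): The larger fixed end insert, an open steel pan 150 mm (x) by 100 mm (y). Point: centre of its mouth, 56 mm above the counter. Its axes are the tray's. It stands at one end of the row (either end), centre 110 mm from the tray's centre. Its gap to the middle insert is the tight one, 6 to 14 mm at the start.
- small_insert_top (a point): The smaller fixed end insert, an open steel pan 150 mm (x) by 60 mm (y). Point: centre of its mouth, 56 mm above the counter. Its axes are the tray's. It stands at the other end of the row, centre 110 mm from the tray's centre. Its gap to the middle insert is the wide one, 26 to 34 mm at the start.
- middle_handle (a point): Black lid handle of the closed middle insert (150 mm in x by 100 mm in y, lid top 56 mm above the counter): an upright bar 44 mm long (x), 14 mm thick (y), 40 mm tall, from 56 to 96 mm above the counter. Point: in the handle, 80 mm above the counter, 45 mm towards the tray's -x side from the insert's centre and at mid-width in y. Its axes are the tray's.
- middle (a joint): Sliding of the middle insert along the tray's y, in m: 0 at mid-tray, positive towards the tray's +y, limits +-0.022; it slides with a dry friction of about 1.5 N and stays where it is left. Pushed home against the spacer it stands 12 mm from mid-tray, towards the small insert.
- spacer_grip (a point): White plastic spacer, about 110 g, loose, standing upright on the counter on its long thin foot: a blade 90 mm long (x), 18 mm thick (y), 52 mm tall, with a grip tab 40 mm long (x), 18 mm thick (y), 44 mm tall on top at mid-length (96 mm tall in all). Point: in the tab, 76 mm above its underside, on its centre. z up.
- basket_bar (a point): Small open steel basket, about 160 g, loose, standing on the rear half of the middle insert's lid: 60 mm (x) by 110 mm (y), 45 mm deep, with a rigid arched handle: a level flat bar along its y, 8 mm thick (x), 16 mm high (z), between uprights at y = +-53 mm. Point: middle of that bar, 115 mm above the basket's underside and 70 mm above its rim. z up.
- hook_seat (a point): Fixed hook stand: 100 mm square foot, 16 mm post 215 mm tall. A round prong 8 mm thick runs from the post towards -x, lowest 55 mm before the post's axis; its upturned end rises 25 mm above this point, 42 mm farther out. Point: top of the prong at its lowest, 199 mm above the counter; prong along x. A hung bar's centre rests 8 mm above it, square across the prong.
- bottle_a: Bystander: yellow squeeze bottle, loose, to be left alone. Origin at the centre of its underside.
- bottle_b: Bystander: brown squeeze bottle, loose, to be left alone. Origin at the centre of its underside.
- jar: Bystander: glass jar, loose, to be left alone. Origin at the centre of its underside.
- bowl: Bystander: white bowl, loose, to be left alone. Origin at the centre of its underside.
- shaker: Bystander: metal shaker, loose, to be left alone. Origin at the centre of its underside.
- spatula: Bystander: spatula, loose, to be left alone. Origin at the centre of its underside.

How it is judged (in metres and radians):
On the way, in this order (a step that is already met when the one before it is completed fails the run):
1. the basket hangs freely by its handle on the hook, let go (contact force between basket and hook above 0.5 N and height (world z) of basket_bar above 0.185 m and horizontal distance between basket_bar and hook_seat below 0.05 m and contact force between basket and the fingers below 0.1 N and linear speed of basket below 0.08 m/s), for 0.3 s.
2. the spacer stands down in the wide gap, beside the small insert, let go (x of spacer_grip in the frame of small_insert_top between -0.035 and 0.035 m and y of spacer_grip in the frame of small_insert_top between -0.066 and 0.066 m and height (world z) of spacer_grip below 0.086 m and angle between spacer_grip's own z axis and vertical below 0.35 rad and contact force between spacer and the fingers below 0.1 N), for 0.2 s.
At the end, for the whole second after the job is handed in: Basket hangs still by its bar on the hook, untouched. Spacer stands on the tray floor beside the small insert, within 35 mm of mid-gap, upright to 0.1 and square to 0.08 rad. Fingers press the middle insert, 10.5 mm or more off mid-tray: over 3 N on both faces of the spacer (all of step 1 and x of spacer_grip in the frame of small_insert_top between -0.035 and 0.035 m and y of spacer_grip in the frame of small_insert_top between -0.066 and 0.066 m and height (world z) of spacer_grip below 0.086 m and angle between spacer_grip's own z axis and vertical below 0.35 rad and angle between spacer_grip's own z axis and vertical below 0.1 rad and angle between the x axis of spacer_grip and the x axis of tray, either way round below 0.08 rad and contact force between spacer and middle above 3 N and contact force between spacer and small_insert above 3 N and contact force between the fingers and middle above 1 N and (value of joint middle above 0.0105 m or value of joint middle below -0.0105 m)); the arm keeps its last pose, push and grip.
It fails at once if the spacer is put into the tight gap, beside the large insert (x of spacer_grip in the frame of large_insert_top between -0.1 and 0.1 m and y of spacer_grip in the frame of large_insert_top between -0.085 and 0.085 m and height (world z) of spacer_grip below 0.118 m).
It fails at once if a bystander is moved by more than 40 mm or knocked over (distance of any of bottle_a, bottle_b, jar, bowl, shaker, spatula from where it was at the start of the episode above 0.04 m or angle between any of bottle_a, bottle_b, jar, bowl, shaker's own z axis and vertical above 0.6 rad).
It also fails if it takes over 72 s, if anything falls off the work surface, if the arm or the gripper's body presses on something with over 40 N, if the wrist force passes 120 N, or if a joint passes its speed limit or range.

## Working session

There is one attempt and no reset: what is moved stays moved. The work goes in short steps, Python scripts to look and compute and a tool call to move; the robot and the scene stay as the last step left them, time stands still between calls to the robot, and variables do not carry over. Pictures are saved under pics/ and viewed, and the job is handed in when it is done.

Besides the shell and the picture viewer there is one more tool, called after "Emit:" as a command line: name --argument value ..., lists and objects as JSON in quotes. move_arm: Moves the arm, as the interface text tells. Its arguments: {"type":"object","properties":{"deltas":{"type":"array"},"squeeze":{"type":"number"}},"required":["deltas"]}

```bash
mkdir -p pics
cat > h.py <<'E'
import numpy as np,cv2
from station import bot
def snap(n,f):
    c=bot.get_calibration(n); im=bot.get_image(n); cv2.imwrite('pics/'+f+'.png',im[:,:,::-1]); np.savez('pics/'+f,im=im,K=c['intrinsics'],e=c['eye'],R=c['rotation']); return im,c
def ray(f,u,v,fish=False):
    d=np.load('pics/'+f+'.npz');K=d['K'];x=(u-K[0,2])/K[0,0];y=(v-K[1,2])/K[1,1]
    if fish:
        r=np.hypot(x,y);s=np.sin(r)/max(r,1e-9);q=np.array([x*s,y*s,np.cos(r)])
    else: q=np.array([x,y,1.])
    return d['e'],d['R']@(q/np.linalg.norm(q))
def onz(f,u,v,z,fish=False):
    e,q=ray(f,u,v,fish);return e+q*(z-e[2])/q[2]
def tri(*obs):
    A=np.zeros((3,3));b=np.zeros(3)
    for o in obs:
        e,q=ray(*o);P=np.eye(3)-np.outer(q,q);A+=P;b+=P@e
    return np.linalg.solve(A,b)
def proj(f,p):
    d=np.load('pics/'+f+'.npz');q=d['R'].T@(np.array(p)-d['e']);q=d['K']@(q/q[2]);return q[:2]
def projw(f,p):
    d=np.load('pics/'+f+'.npz');q=d['R'].T@(np.array(p)-d['e']);t=np.arctan2(np.hypot(q[0],q[1]),q[2]);h=np.hypot(q[0],q[1]);K=d['K'];return K[0,0]*t*q[0]/h+K[0,2],K[1,1]*t*q[1]/h+K[1,2]
E
python3 - <<'E'
from h import *
for n in ['scene','side','wrist']:
    im,c=snap(n,n+'0');print(n,c['intrinsics'],c['eye'],c['rotation'])
    cv2.imwrite('pics/'+n+'0b.png',cv2.resize(im[:,:,::-1],(800,600),interpolation=cv2.INTER_CUBIC))
print(bot.observe())
E
```

```text
scene [[394.01494361   0.         279.08067381]
 [  0.         394.01494361 210.86903   ]
 [  0.           0.           1.        ]] [1.18713102 0.15722738 0.87763743] [-138.21756665    0.27729333  108.72285929]
side [[502.35043831   0.         280.98833959]
 [  0.         502.35043831 222.66825906]
 [  0.           0.           1.        ]] [ 0.05789645 -0.87051912  1.05847097] [-133.96017231   -0.25575312  -31.30359843]
wrist [[325.1922621    0.         282.24198643]
 [  0.         325.1922621  210.25288526]
 [  0.           0.           1.        ]] [0.06922038 0.50120821 0.37330952] [1.61123151e+02 1.11323046e-01 7.26169674e+01]
{'time_s': 0.15, 'joint_pos': array([ 7.25933902e+01,  1.38225942e+01,  2.29819518e-01,  7.65014028e+01,
       -5.61688729e-04,  9.00006737e+01]), 'joint_vel': array([-0.04905526, -0.0516849 ,  0.22242515,  0.00365668,  0.02226919,
        0.02716466]), 'joint_efforts': array([-8.53406902e-06, -3.72635293e+01,  2.52638394e+01,  1.23614649e-02,
       -1.97547860e-05, -9.83347547e-06]), 'tool_pos': array([0.14943141, 0.47663356, 0.23060392]), 'ee_rot': array([-1.79905822e+02,  5.62795399e-04,  1.62592717e+02]), 'force': array([ 0.45015434,  0.1430916 , -1.10572004]), 'wrist_torque': array([-0.04610597, -0.04404016, -0.02340716]), 'opening': 0.08514597082392879}
```

```bash
python3 - <<'E'
s=open('h.py').read()
s=s.replace("R=c['rotation'])","R=RR.from_euler('xyz',c['rotation'],degrees=True).as_matrix())").replace("import numpy as np,cv2","import numpy as np,cv2\nfrom scipy.spatial.transform import Rotation as RR")
open('h.py','w').write(s)
E
python3 - <<'E'
from h import *
for n in ['scene0','side0','wrist0']:
    d=dict(np.load('pics/%s.npz'%n));d['R']=RR.from_euler('xyz',d['R'],degrees=True).as_matrix();np.savez('pics/'+n,**d)
    print(n,d['R'][:,2])
E
```

```text
scene0 [-0.6298862  -0.21729533 -0.74567159]
side0 [ 0.37664764  0.61342529 -0.69415126]
wrist0 [ 0.30820964 -0.09841325 -0.94621438]
```

View pics/scene0b.png

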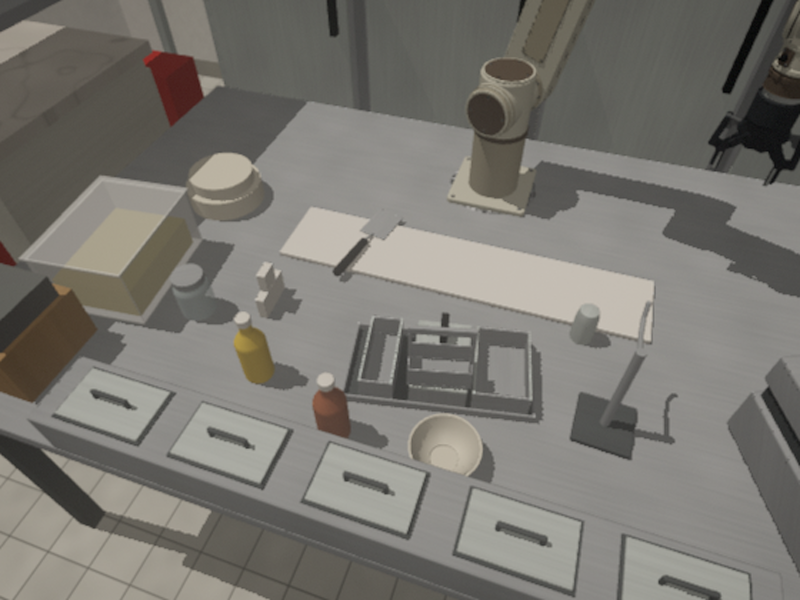

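View pics/side0b.png

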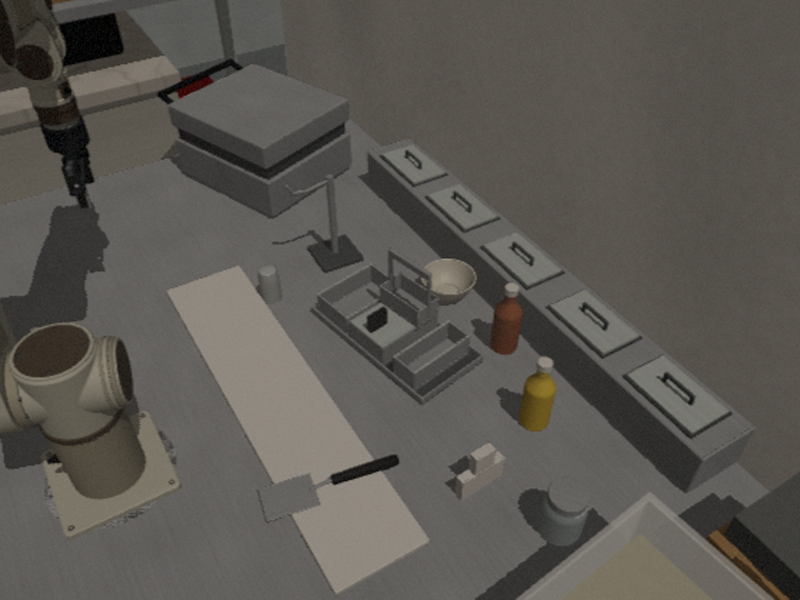

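View pics/wrist0b.png

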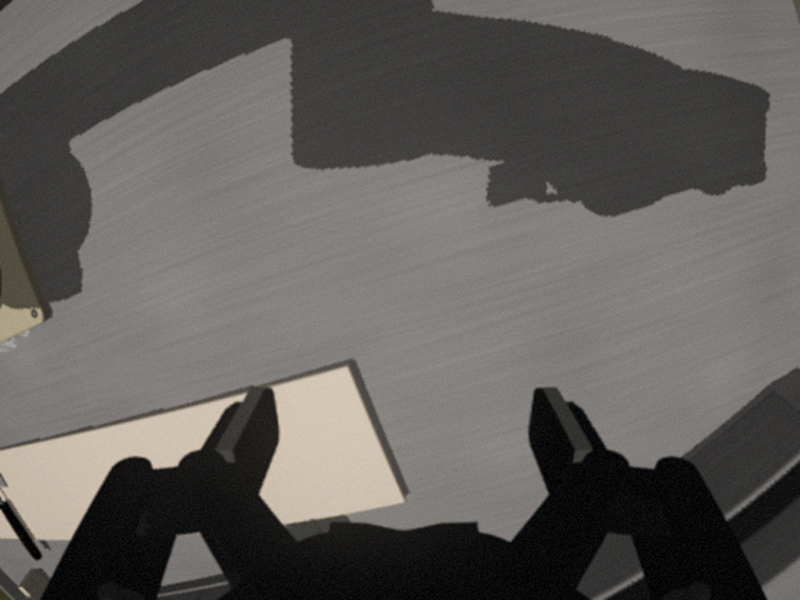

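Run:
```python
from h import *
def crop(f,x0,y0,x1,y1,s,o):
    im=cv2.imread('pics/%s.png'%f)[y0:y1,x0:x1]; im=cv2.convertScaleAbs(im,alpha=1.5)
    im=cv2.resize(im,None,fx=s,fy=s,interpolation=cv2.INTER_CUBIC)
    for x in range((x0+9)//10*10,x1,10): cv2.line(im,((x-x0)*s,0),((x-x0)*s,8 if x%50 else 20),(0,255,255),1); 
    for y in range((y0+9)//10*10,y1,10): cv2.line(im,(0,(y-y0)*s),(8 if y%50 else 20,(y-y0)*s),(0,255,255),1)
    cv2.imwrite('pics/%s.png'%o,im)
crop('scene0',230,200,390,300,5,'c1')
crop('scene0',380,195,480,325,4,'c2')
crop('side0',210,165,345,285,5,'c3')
crop('side0',185,115,265,195,6,'c4')
```

```text
(no output)
```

View pics/c1.png

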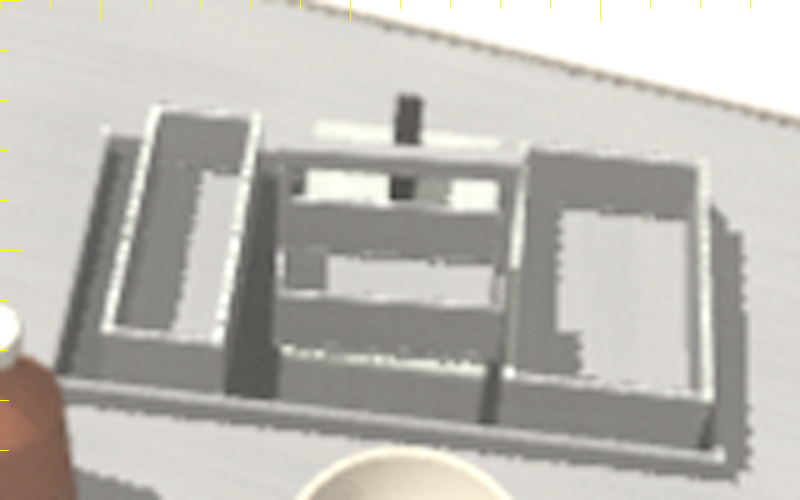

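View pics/c2.png

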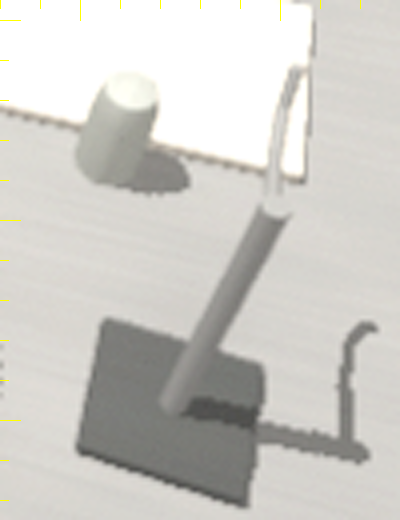

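View pics/c3.png

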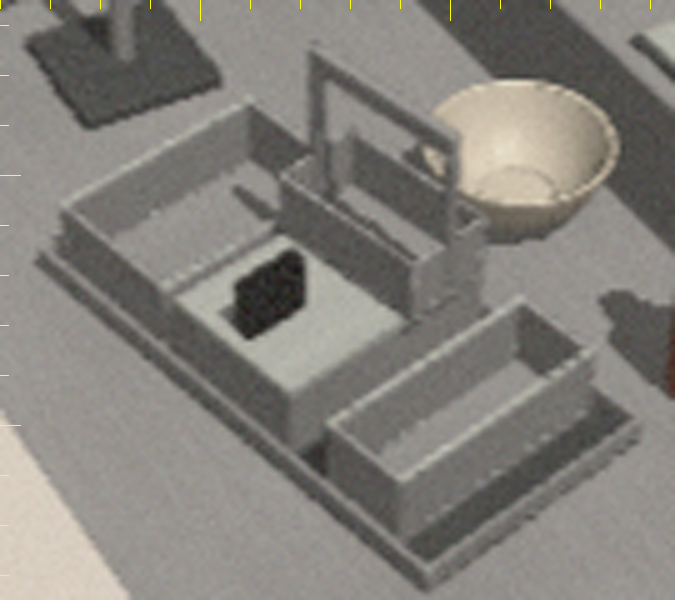

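View pics/c4.png

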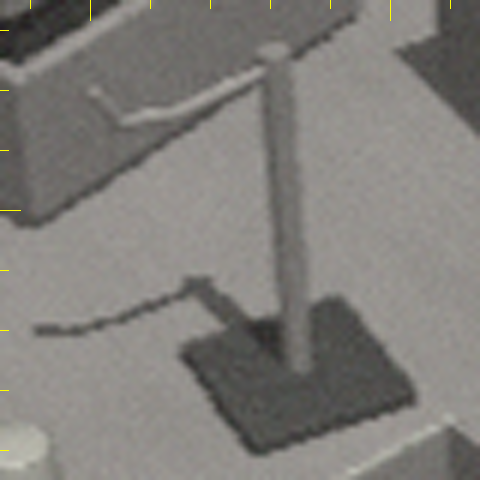

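Run:
```python
from h import *
np.set_printoptions(precision=4,suppress=True)
S=lambda x,y:('scene0',230+(x+.5)/5-.5,200+(y+.5)/5-.5)
D=lambda x,y:('side0',210+(x+.5)/5-.5,165+(y+.5)/5-.5)
ps=[onz(*S(*p),.056) for p in [(152,106),(262,113),(222,342),(104,332)]]
pd=[onz(*D(*p),.056) for p in [(328,424),(520,296),(597,350),(400,480)]]
for n,p in(('s',ps),('d',pd)):
    p=np.array(p);print(n,p[:,:2].tolist(),p.mean(0))
pl=np.array([onz(*S(*p),.056) for p in [(528,148),(710,158),(714,402),(498,374)]]);print('L',pl[:,:2],pl.mean(0))
pld=np.array([onz(*D(*p),.056) for p in [(62,206),(248,98)]]);print('Ld',pld)
print('tray far corner side',onz(*D(430,575),.018), 'left',onz(*D(38,255),.018),'right',onz(*D(640,425),.018))
print('tray scene',[onz(*S(*p),.018)[:2] for p in [(62,378),(722,455),(107,133)]])
print('bar ends top', tri(S(278,152),D(315,45)), tri(S(525,150),D(460,135)), tri(S(525,150),D(315,45)), tri(S(278,152),D(460,135)))
# handle
print('handle top', tri(S(409,96),D(270,265)), onz(*S(409,94),.096), onz(*D(235,290),.096),onz(*D(287,250),.096),onz(*D(305,260),.096))
# hook: scene c2 380+x/4,195+y/4; side c4 185+x/6,115+y/6
S2=lambda x,y:('scene0',380+(x+.5)/4-.5,195+(y+.5)/4-.5)
D2=lambda x,y:('side0',185+(x+.5)/6-.5,115+(y+.5)/6-.5)
print('post top',tri(S2(278,210),D2(273,50)),onz(*S2(278,210),.215),onz(*D2(273,50),.215))
print('prong tip',tri(S2(297,68),D2(92,90)))
print('post base',onz(*S2(175,405),.01),onz(*D2(297,365),.01))
print('foot S',[onz(*S2(*p),.01)[:2] for p in [(105,320),(265,367),(247,500),(80,450)]])
print('foot D',[onz(*D2(*p),.01)[:2] for p in [(340,297),(415,400),(260,450),(182,352)]])
```

```text
s [[0.5441240222782071, -0.12002094775641439], [0.5297883028894393, -0.06135797929383252], [0.676719956440001, -0.03324543237469596], [0.6898054823007372, -0.0908367732181371]] [ 0.6101 -0.0764  0.056 ]
d [[0.5338181963202382, -0.06613806113145204], [0.6795854785778489, -0.03687554423196726], [0.6922581470921405, -0.09536082476917751], [0.5458114793115496, -0.12095955054365648]] [ 0.6129 -0.0798  0.056 ]
L [[0.5078 0.0817]
 [0.4837 0.1754]
 [0.6337 0.2033]
 [0.6514 0.1007]] [0.5691 0.1403 0.056 ]
Ld [[0.489  0.1677 0.056 ]
 [0.6334 0.1983 0.056 ]]
tray far corner side [ 0.5421 -0.1583  0.018 ] left [0.4731 0.1748 0.018 ] right [ 0.7026 -0.1274  0.018 ]
tray scene [array([ 0.6997, -0.1124]), array([0.6371, 0.2144]), array([ 0.5412, -0.15  ])]
bar ends top [0.6239 0.0179 0.2005] [0.6412 0.0536 0.1631] [0.6157 0.09   0.1809] [ 0.6467 -0.0156  0.1765]
handle top [0.5411 0.0171 0.1078] [0.5251 0.0181 0.096 ] [0.5226 0.015  0.096 ] [0.5634 0.0281 0.096 ] [0.568  0.0159 0.096 ]
post top [0.6108 0.3315 0.2137] [0.6111 0.3318 0.215 ] [0.6101 0.3284 0.215 ]
prong tip [0.5127 0.3347 0.2213]
post base [0.608 0.333 0.01 ] [0.6107 0.3302 0.01  ]
foot S [array([0.5593, 0.2848]), array([0.5625, 0.3841]), array([0.6592, 0.3789]), array([0.6576, 0.2814])]
foot D [array([0.6603, 0.3726]), array([0.652 , 0.2697]), array([0.56  , 0.2756]), array([0.5612, 0.3735])]
```

```bash
cat >> h.py <<'E'
def go(p,yaw):
    o=bot.observe();R=RR.from_euler('xyz',o['ee_rot'],degrees=True)
    T=RR.from_euler('xyz',[180,0,yaw],degrees=True)
    d=R.inv().apply(np.array(p)-o['tool_pos'])/.025;r=np.degrees((R.inv()*T).as_rotvec())/8
    print('t',round(o['time_s'],2),'pos',o['tool_pos'].round(4),'rot',o['ee_rot'].round(2),'F',o['force'].round(2),'open',round(o['opening'],4))
    print('shift units',d.round(2),'turn units',r.round(2))
    print('shift units after turn',(T.inv().apply(np.array(p)-o['tool_pos'])/.025).round(2))
E
python3 -c "
from h import *
go([.639,.010,.29],106.4)"
```

```text
t 0.15 pos [0.1494 0.4766 0.2306] rot [-179.91    0.    162.59] F [ 0.45  0.14 -1.11] open 0.0851
shift units [-24.27 -11.96  -2.36] turn units [-0.01  0.01  7.02]
shift units after turn [-23.43  13.52  -2.38]
```

Emit:
move_arm --deltas '[[[85,0,0,-0.5,0,0,1],[85,0,0,-0.5,0,0,1],[85,0,0,-0.5,0,0,1],[85,0,0,-0.5,0,0,1],[85,0,0,-0.5,0,0,1],[85,0,0,0,0,0,1],[85,0,0,0,0,0,1]]]'

```text
time_s: 0.85
tool_pos: [0.1488, 0.4748, 0.2922]
ee_rot: [-179.7, 0.5, 104.3]
force: [0.3, 0.2, 0.2]
opening: 0.085
```

Emit:
move_arm --deltas '[[[85,-0.9,0.6,0,0,0,0],[85,-0.9,0.6,0,0,0,0],[85,-0.9,0.6,0,0,0,0],[85,-0.9,0.6,0,0,0,0],[85,-0.9,0.6,0,0,0,0],[85,-0.9,0.6,0,0,0,0],[85,-0.9,0.6,0,0,0,0],[85,-0.9,0.6,0,0,0,0],[85,-0.9,0.6,0,0,0,0],[85,-0.9,0.6,0,0,0,0],[85,-0.9,0.6,0,0,0,0],[85,-0.9,0.6,0,0,0,0]]]'

```text
time_s: 2.05
tool_pos: [0.3952, 0.2503, 0.2895]
ee_rot: [-179.3, 0.7, 104.7]
force: [0.4, 0.8, 0.7]
opening: 0.085
```

```bash
python3 -c "
from h import *
go([.639,.010,.29],106.4)"
```

```text
t 2.05 pos [0.3952 0.2503 0.2895] rot [-179.34    0.7   104.66] F [0.39 0.85 0.67] open 0.085
shift units [-11.77   7.     0.04] turn units [-0.08  0.09 -0.22]
shift units after turn [-11.97   6.64  -0.02]
```

Emit:
move_arm --deltas '[[[85,-1,0.6,0,0,0,-0.1],[85,-1,0.6,0,0,0,-0.1],[85,-1,0.6,0,0,0,0],[85,-1,0.6,0,0,0,0],[85,-1,0.6,0,0,0,0],[85,-1,0.6,0,0,0,0],[85,-1,0.6,0,0,0,0],[85,-1,0.6,0,0,0,0],[85,-1,0.6,0,0,0,0],[85,-1,0.6,0,0,0,0],[85,-0.7,0.4,0,0,0,0],[85,0,0,0,-0.1,0.1,0]]]'

```text
time_s: 3.25
tool_pos: [0.6314, 0.0245, 0.2831]
ee_rot: [-179.5, -0.2, 106.1]
force: [-0.3, 0.8, -0.4]
opening: 0.0852
```

```bash
python3 -c "
from h import *
go([.639,.010,.29],106.4)
im,c=snap('wrist','w1')
cv2.imwrite('pics/w1b.png',cv2.convertScaleAbs(cv2.resize(im[:,:,::-1],(800,600),interpolation=cv2.INTER_CUBIC),alpha=1.5))"
```

```text
t 3.25 pos [0.6314 0.0245 0.2831] rot [-179.52   -0.23  106.11] F [-0.34  0.79 -0.44] open 0.0852
shift units [-0.64  0.13 -0.28] turn units [-0.06 -0.03 -0.04]
shift units after turn [-0.64  0.13 -0.28]
```

View pics/w1b.png

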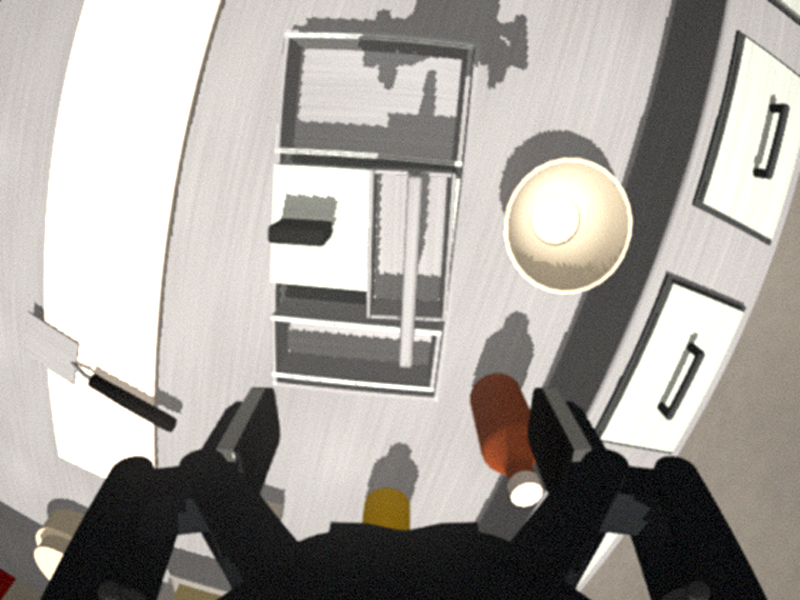

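Run:
```python
from h import *
np.set_printoptions(precision=4,suppress=True)
W=lambda x,y,z:onz('w1',x*.7,y*.7,z,True)
a,b=W(413,176,.179),W(406,367,.179);print('bar',a,b,(a+b)/2,np.linalg.norm(a-b),np.degrees(np.arctan2(-(a-b)[0],(a-b)[1])))
s=np.array([W(*p,.056) for p in [(274,319),(443,326),(436,395),(272,381)]]);print('small',s[:,:2],s.mean(0))
l=np.array([W(*p,.056) for p in [(286,33),(475,43),(462,165),(275,151)]]);print('large',l[:,:2],l.mean(0))
m=np.array([W(*p,.056) for p in [(271,164),(270,284)]]);print('mid front corners',m)
h=np.array([W(*p,.096) for p in [(268,230),(329,232),(334,222)]]);print('handle top',h)
```

```text
bar [0.6158 0.091  0.179 ] [ 0.6433 -0.0166  0.179 ] [0.6295 0.0372 0.179 ] 0.11098244721572585 14.326266430692659
small [[ 0.5365 -0.0654]
 [ 0.6799 -0.0297]
 [ 0.695  -0.0966]
 [ 0.5453 -0.1274]] [ 0.6142 -0.0798  0.056 ]
large [[0.4887 0.1726]
 [0.6355 0.2028]
 [0.6539 0.1044]
 [0.5064 0.0759]] [0.5711 0.1389 0.056 ]
mid front corners [[ 0.5057  0.0648  0.056 ]
 [ 0.527  -0.0348  0.056 ]]
handle top [[0.5258 0.0208 0.096 ]
 [0.5709 0.0313 0.096 ]
 [0.5726 0.0394 0.096 ]]
```

Emit:
move_arm --deltas '[[[85,-0.5,0.2,0.5,0,0,0.1],[85,-0.1,0,0.8,0,0,0.1],[85,0,0,0.9,0,0,0],[85,0,0,0.9,0,0,0],[85,0,0,0.7,0,0,0],[85,0,0,0,0,0,0]]]'

```text
time_s: 3.9
tool_pos: [0.6357, 0.0125, 0.1824]
ee_rot: [-179.4, -0.3, 104.5]
force: [-0.2, -0.5, 0.2]
opening: 0.0851
```

```bash
python3 -c "
from h import *
go([.6373,.010,.152],105.2)"
```

```text
t 3.9 pos [0.6357 0.0125 0.1824] rot [-179.45   -0.29  104.47] F [-0.18 -0.46  0.15] open 0.0851
shift units [-0.12  0.05  1.22] turn units [-0.07 -0.04 -0.09]
shift units after turn [-0.11  0.03  1.22]
```

Emit:
move_arm --deltas '[[[85,-0.1,0,0.7,-0.1,0,-0.1],[85,0,0,0.6,0,0,0],[60,0,0,0,0,0,0]]]'

```text
time_s: 4.2
tool_pos: [0.6357, 0.0111, 0.1503]
ee_rot: [179.7, -0.3, 105.4]
force: [-0.6, -0.5, -0.6]
opening: 0.0729
```

```bash
python3 -c "
from h import *
go([.6373,.010,.152],105.2)
im,c=snap('wrist','w2')
cv2.imwrite('pics/w2b.png',cv2.convertScaleAbs(cv2.resize(im[:,:,::-1],(800,600),interpolation=cv2.INTER_CUBIC),alpha=1.5))"
```

```text
t 4.2 pos [0.6357 0.0111 0.1503] rot [179.67  -0.27 105.38] F [-0.63 -0.47 -0.62] open 0.0729
shift units [-0.06  0.05 -0.07] turn units [ 0.04 -0.03  0.02]
shift units after turn [-0.06  0.05 -0.07]
```

View pics/w2b.png

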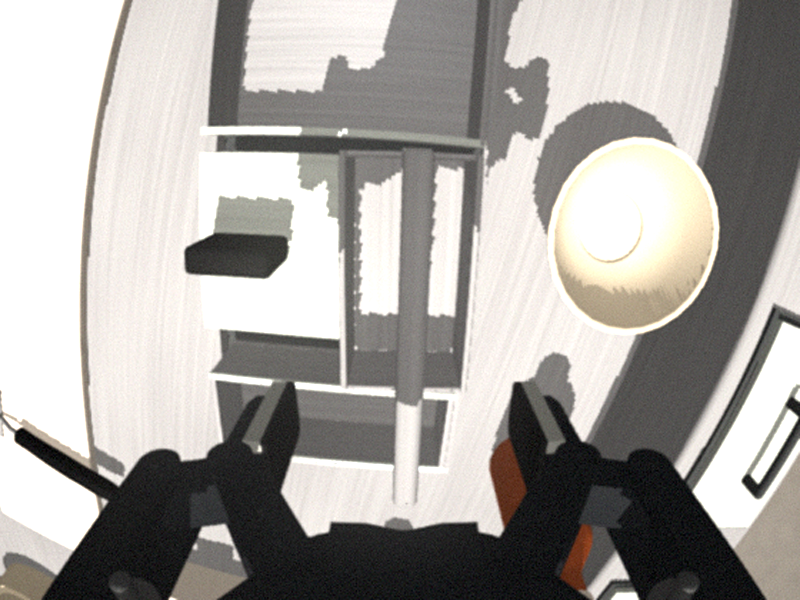

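Emit:
move_arm --deltas '[[[0,0,0,0,0,0,0],[0,0,0,0,0,0,0],[0,0,0,0,0,0,0],[0,0,0,0,0,0,0],[0,0,0,0,0,0,0],[0,0,0,0,0,0,0],[0,0,0,0,0,0,0],[0,0,0,0,0,0,0],[0,0,0,0,0,0,0],[0,0,0,0,0,0,0]]]' --squeeze 60

```text
time_s: 5.25
tool_pos: [0.6385, 0.0113, 0.1561]
ee_rot: [179.2, -0.1, 105.4]
force: [0.3, 0.5, -1.4]
opening: 0.0068
```

Emit:
move_arm --deltas '[[[0,0,0,-0.3,0,0,0],[0,0,0,-0.5,0,0,0],[0,0,0,-0.5,0,0,0],[0,0,0,-0.7,0,0,0],[0,0,0,-0.7,0,0,0],[0,0,0,-0.7,0,0,0],[0,0,0,-0.4,0,0,0]]]'

```text
time_s: 5.95
tool_pos: [0.6358, 0.0108, 0.257]
ee_rot: [179.4, -0.2, 105.4]
force: [-0.6, -0.4, -1.1]
opening: 0.0067
```

```bash
python3 -c "
from h import *
go([.5,.010,.152],105.2)
im,c=snap('wrist','w3')
cv2.imwrite('pics/w3b.png',cv2.convertScaleAbs(cv2.resize(im[:,:,::-1],(800,600),interpolation=cv2.INTER_CUBIC),alpha=1.5))
im,c=snap('side','s3');cv2.imwrite('pics/s3b.png',cv2.convertScaleAbs(cv2.resize(im[80:300,150:400,::-1],None,fx=3,fy=2.7,interpolation=cv2.INTER_CUBIC),alpha=1.5))"
```

```text
t 5.95 pos [0.6358 0.0108 0.257 ] rot [179.41  -0.18 105.41] F [-0.6  -0.39 -1.13] open 0.0067
shift units [ 1.4  -5.29  4.15] turn units [ 0.07 -0.02  0.03]
shift units after turn [ 1.39 -5.25  4.2 ]
```

View pics/w3b.png

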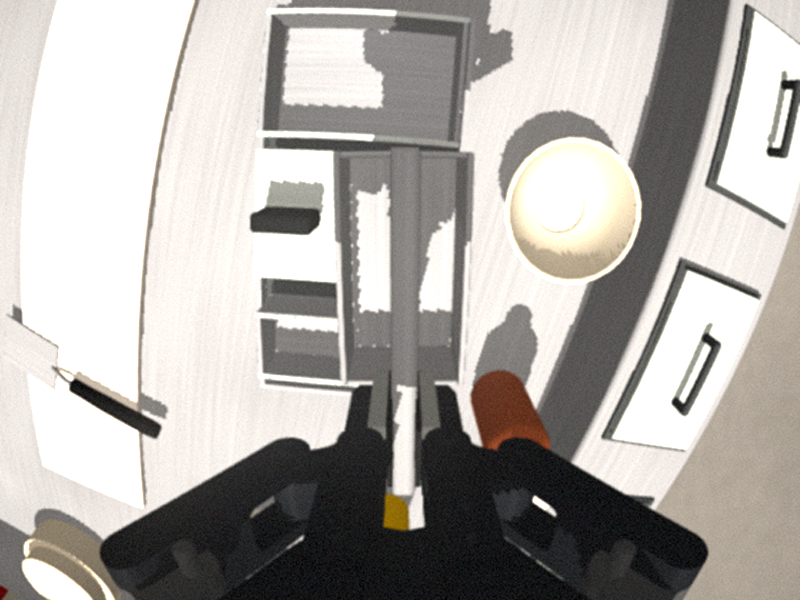

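View pics/s3b.png

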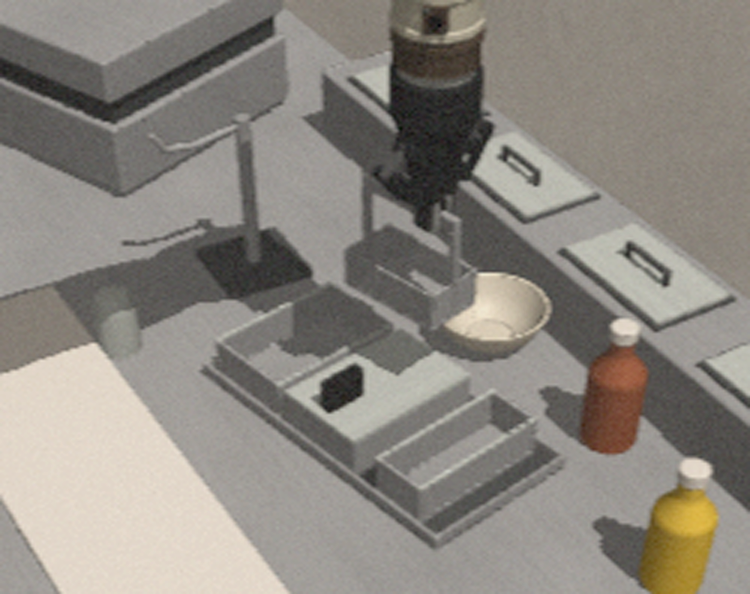

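Run:
```python
from h import *
np.set_printoptions(precision=4,suppress=True)
W=lambda x,y,z:onz('w3',x*.7,y*.7,z,True)
o=np.array([.6358,.0108,.257])
for zt in (.275,.280,.285):
    a,b=W(405,147,zt),W(400,497,zt);print(zt,(a+b)/2,np.linalg.norm(a-b),np.degrees(np.arctan2(-(a-b)[0],(a-b)[1])))
D=lambda x,y:('side0',150+x/3,80+y/2.7)
# bar far upper corner in side
print(tri(('w3',405*.7,147*.7,True),('s3',150+365/3,80+170/2.7)),tri(('w3',400*.7,497*.7,True),('s3',150+460/3,80+214/2.7)))
```

```text
0.275 [0.6279 0.0341 0.275 ] 0.11683167634234416 14.633706212606254
0.28 [0.6272 0.0364 0.28  ] 0.11215955740536547 14.633706212606233
0.285 [0.6266 0.0386 0.285 ] 0.10748743846838682 14.633706212606262
[0.6146 0.0897 0.2829] [ 0.6441 -0.0167  0.2838]
```

Run:
```python
from h import *
S2=lambda x,y:('scene0',380+(x+.5)/4-.5,195+(y+.5)/4-.5)
D2=lambda x,y:('side0',185+(x+.5)/6-.5,115+(y+.5)/6-.5)
print('shaker top',tri(S2(132,90),D2(20,440)))
# prong bend point (lowest) in side at (125,122) ; seat
for z in (.195,): print('lowest side',onz(*D2(125,122),z))
print(proj('side0',[.5555,.332,.199]),D2(125,122)[1:], proj('scene0',[.5555,.332,.199]))
go([.45,.05,.257],88.4)
```

```text
shaker top [0.42534218 0.26861699 0.08183628]
lowest side [0.52922221 0.33646825 0.195     ]
[213.81862047 131.99109303] (205.41666666666666, 134.91666666666666) [448.14613713 232.14055421]
t 6.05 pos [0.6363 0.0108 0.2571] rot [ 1.7932e+02 -1.5000e-01  1.0540e+02] F [ 1.05  0.53 -2.41] open 0.0067
shift units [ 3.49 -6.77 -0.07] turn units [ 0.08 -0.03  2.13]
shift units after turn [ 1.36 -7.49  0.  ]
```

Emit:
move_arm --deltas '[[[0,0.3,-0.5,0,0,0,0.7],[0,0.3,-0.9,0,0,0,0.7],[0,0.2,-0.9,0,0,0,0.7],[0,0.2,-0.9,0,0,0,0],[0,0.2,-0.9,0,0,0,0],[0,0.2,-0.9,0,0,0,0],[0,0.2,-0.9,0,0,0,0],[0,0.2,-0.9,0,0,0,0],[0,0.2,-0.4,0,0,0,0],[0,0,0,0,0,0,0]]]'

```text
time_s: 7.05
tool_pos: [0.4433, 0.0571, 0.2468]
ee_rot: [-179.8, -0.3, 87.8]
force: [0.1, 0.0, -2.0]
opening: 0.0067
```

Run:
```python
from h import *
go([.452,.305,.24],88.4)
```

```text
t 7.05 pos [0.4433 0.0571 0.2468] rot [-179.81   -0.25   87.83] F [ 0.14  0.03 -1.97] open 0.0067
shift units [ 9.92 -0.03  0.32] turn units [-0.02 -0.03 -0.07]
shift units after turn [9.92 0.07 0.27]
```

Emit:
move_arm --deltas '[[[0,0.5,0,0,0,0,0],[0,0.9,0,0,0,0,0],[0,0.9,0,0,0,0,0],[0,0.9,0,0,0,0,0],[0,0.9,0,0,0,0,0],[0,0.9,0,0,0,0,0],[0,0.9,0,0,0,0,0],[0,0.9,0,0,0,0,0],[0,0.9,0,0,0,0,0],[0,0.9,0,0,0,0,0],[0,0.9,0,0,0,0,0],[0,0,0,0,0,0,0]]]'

```text
time_s: 8.25
tool_pos: [0.4655, 0.3151, 0.243]
ee_rot: [179.9, -0.5, 87.6]
force: [0.2, -1.6, -1.3]
opening: 0.0067
```

Run:
```python
from h import *
go([.452,.305,.228],88.2)
im,c=snap('wrist','w4')
cv2.imwrite('pics/w4b.png',cv2.convertScaleAbs(cv2.resize(im[:,:,::-1],(800,600),interpolation=cv2.INTER_CUBIC),alpha=1.5))
im,c=snap('side','s4');cv2.imwrite('pics/s4b.png',cv2.convertScaleAbs(cv2.resize(im[60:210,110:300,::-1],None,fx=4,fy=4,interpolation=cv2.INTER_CUBIC),alpha=1.5))
```

```text
t 8.25 pos [0.4655 0.3151 0.243 ] rot [179.93  -0.5   87.59] F [ 0.22 -1.61 -1.32] open 0.0067
shift units [-0.43 -0.52  0.6 ] turn units [ 0.01 -0.06 -0.08]
shift units after turn [-0.42 -0.53  0.6 ]
```

View pics/w4b.png

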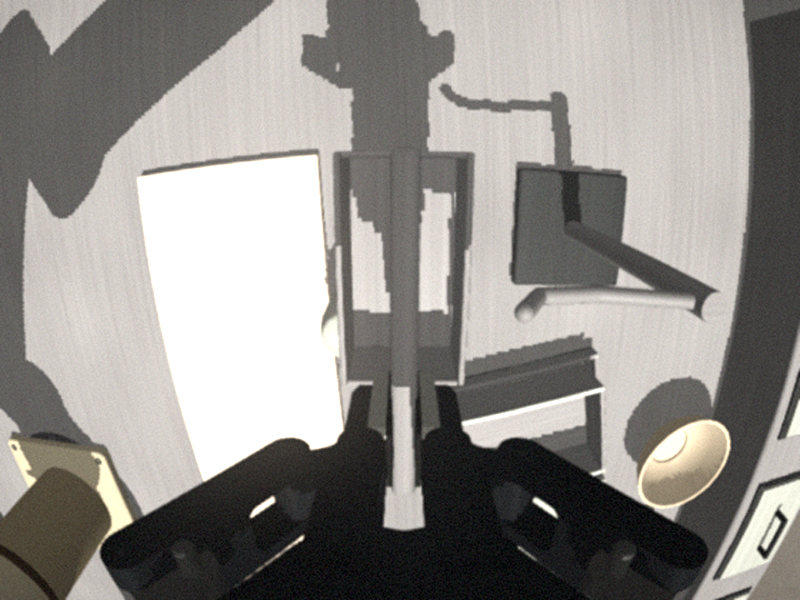

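View pics/s4b.png

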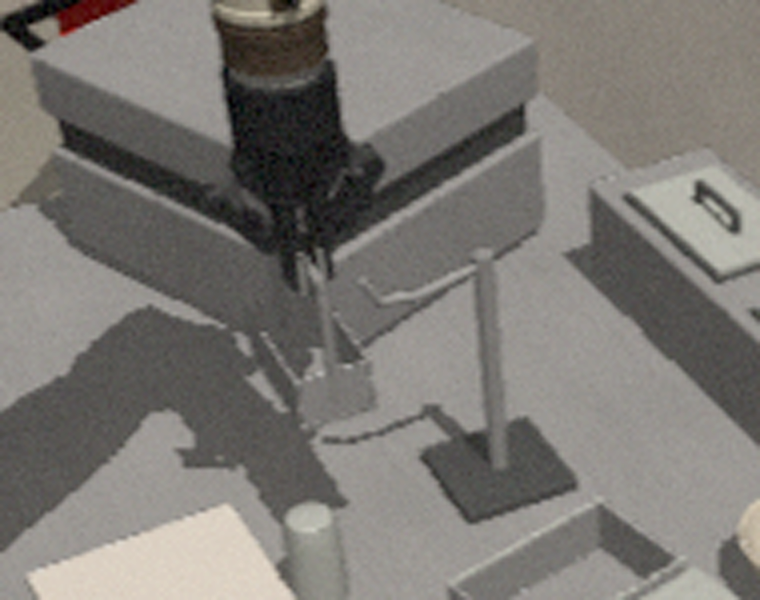

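Run:
```python
from h import *
np.set_printoptions(precision=4,suppress=True)
W=lambda x,y,z:onz('w4',x*.7,y*.7,z,True)
print('tip',W(525,312,.22),'bend',W(545,297,.2),'mid',W(620,297,.197),'root',W(690,300,.205),'post',W(709,304,.215))
a,b=W(405,150,.268),W(400,510,.268);print('bar',(a+b)/2,a,b)
a,b=W(405,150,.265),W(402,510,.265);print('bar',(a+b)/2,a,b)
```

```text
tip [0.5131 0.3345 0.22  ] bend [0.5274 0.3336 0.2   ] mid [0.566  0.3311 0.197 ] root [0.6015 0.3307 0.205 ] post [0.606  0.3319 0.215 ]
bar [0.4653 0.3391 0.268 ] [0.4685 0.3969 0.268 ] [0.4621 0.2813 0.268 ]
bar [0.4656 0.3376 0.265 ] [0.4685 0.3969 0.265 ] [0.4627 0.2784 0.265 ]
```

Emit:
move_arm --deltas '[[[0,-0.4,0,0.3,0,0,0],[0,-0.1,0,0.2,0,0,0],[0,0,0,0,0,0,0]]]'

```text
time_s: 8.65
tool_pos: [0.4653, 0.2991, 0.2294]
ee_rot: [180.0, -0.3, 87.4]
force: [-0.1, -0.7, -2.2]
opening: 0.0064
```

Run:
```python
from h import *
go([.554,.305,.230],87.7)
```

```text
t 8.65 pos [0.4653 0.2991 0.2294] rot [180.    -0.32  87.39] F [-0.14 -0.69 -2.16] open 0.0064
shift units [ 0.4   3.53 -0.02] turn units [ 0.   -0.04 -0.04]
shift units after turn [ 0.38  3.53 -0.03]
```

Emit:
move_arm --deltas '[[[0,0.2,0.4,-0.05,0,0,0],[0,0.1,0.5,0,0,0,0],[0,0.1,0.5,0,0,0,0],[0,0,0.6,0,0,0,0],[0,0,0.6,0,0,0,0],[0,0,0.5,0,0,0,0],[0,0,0.2,0,0,0,0],[0,0,0,0,0,0,0]]]'

```text
time_s: 9.45
tool_pos: [0.5526, 0.3032, 0.2329]
ee_rot: [179.9, -0.5, 87.0]
force: [0.4, -0.0, -1.8]
opening: 0.0067
```

Run:
```python
from h import *
go([.554,.305,.230],87.7)
im,c=snap('wrist','w5')
cv2.imwrite('pics/w5b.png',cv2.convertScaleAbs(cv2.resize(im[:,:,::-1],(800,600),interpolation=cv2.INTER_CUBIC),alpha=1.5))
im,c=snap('side','s5');cv2.imwrite('pics/s5b.png',cv2.convertScaleAbs(cv2.resize(im[60:210,130:320,::-1],None,fx=4,fy=4,interpolation=cv2.INTER_CUBIC),alpha=1.5))
```

```text
t 9.45 pos [0.5526 0.3032 0.2329] rot [179.9   -0.46  87.03] F [ 0.41 -0.02 -1.83] open 0.0067
shift units [0.07 0.05 0.12] turn units [ 0.01 -0.06 -0.08]
shift units after turn [0.07 0.05 0.12]
```

View pics/w5b.png

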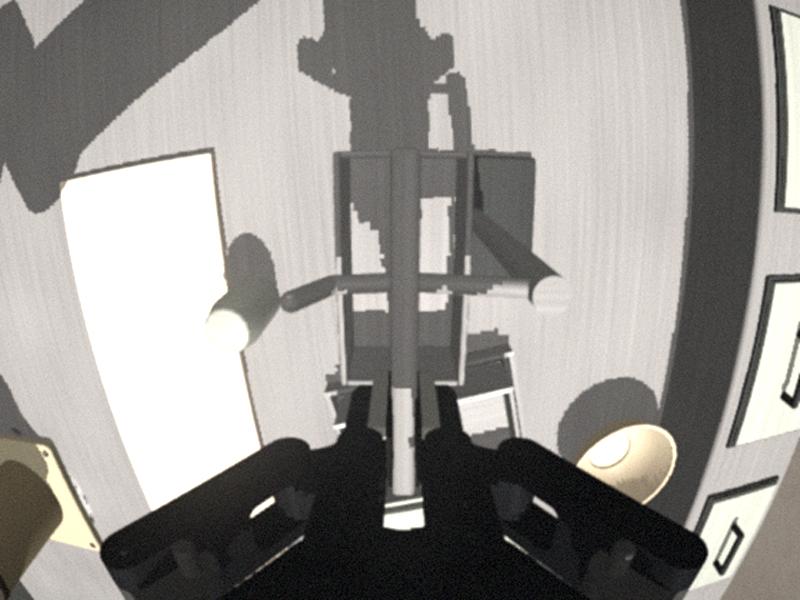

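View pics/s5b.png

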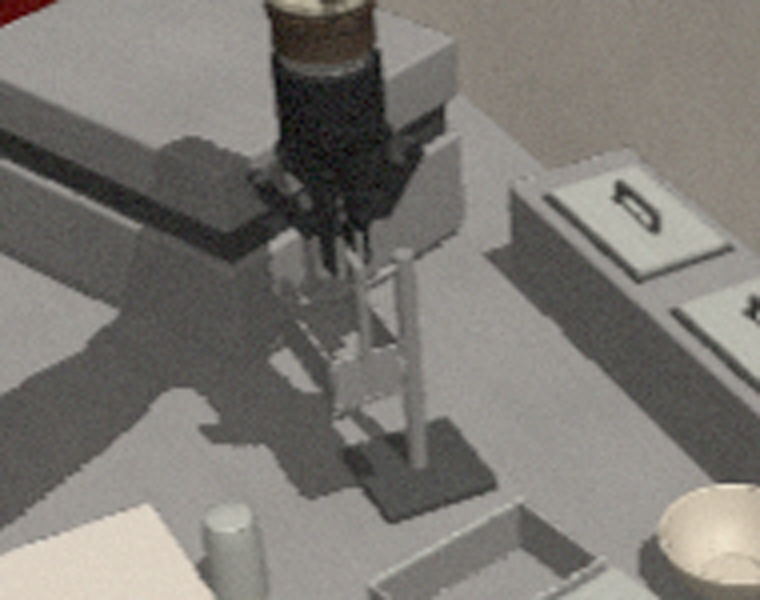

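Emit:
move_arm --deltas '[[[0,0.05,0.05,0.4,0,0,0],[0,0,0,0.4,0,0,0],[0,0,0,0.4,0,0,0],[0,0,0,0.3,0,0,0],[0,0,0,0,0,0,0]]]'

```text
time_s: 10.05
tool_pos: [0.5512, 0.3054, 0.1923]
ee_rot: [180.0, -0.4, 87.2]
force: [1.3, -0.6, -1.8]
opening: 0.0068
```

Emit:
move_arm --deltas '[[[0,0,0,0.2,0,0,0],[0,0,0,0,0,0,0]]]'

```text
time_s: 10.25
tool_pos: [0.5522, 0.3056, 0.1921]
ee_rot: [179.7, -0.6, 87.2]
force: [0.2, -0.4, -2.9]
opening: 0.007
```

Emit:
move_arm --deltas '[[[0,0,0,0.2,0,0,0],[0,0,0,0.1,0,0,0]]]'

```text
time_s: 10.45
tool_pos: [0.553, 0.3058, 0.1907]
ee_rot: [179.3, -0.8, 87.2]
force: [-5.8, -3.9, 10.2]
opening: 0.0066
```

Run:
```python
from h import *
go([.554,.305,.190],87.7)
im,c=snap('wrist','w6')
cv2.imwrite('pics/w6b.png',cv2.convertScaleAbs(cv2.resize(im[:,:,::-1],(800,600),interpolation=cv2.INTER_CUBIC),alpha=1.5))
im,c=snap('side','s6');cv2.imwrite('pics/s6b.png',cv2.convertScaleAbs(cv2.resize(im[60:210,130:320,::-1],None,fx=4,fy=4,interpolation=cv2.INTER_CUBIC),alpha=1.5))
go([.554,.305,.190],87.7)
```

```text
t 10.45 pos [0.553  0.3058 0.1907] rot [179.32  -0.83  87.18] F [-5.78 -3.92 10.24] open 0.0066
shift units [-0.03  0.04  0.03] turn units [ 0.09 -0.1  -0.07]
shift units after turn [-0.03  0.04  0.03]
t 10.55 pos [0.553  0.3058 0.1906] rot [179.32  -0.82  87.18] F [-4.93 -3.01 10.84] open 0.0068
shift units [-0.03  0.04  0.03] turn units [ 0.09 -0.1  -0.07]
shift units after turn [-0.03  0.04  0.03]
```

View pics/s6b.png

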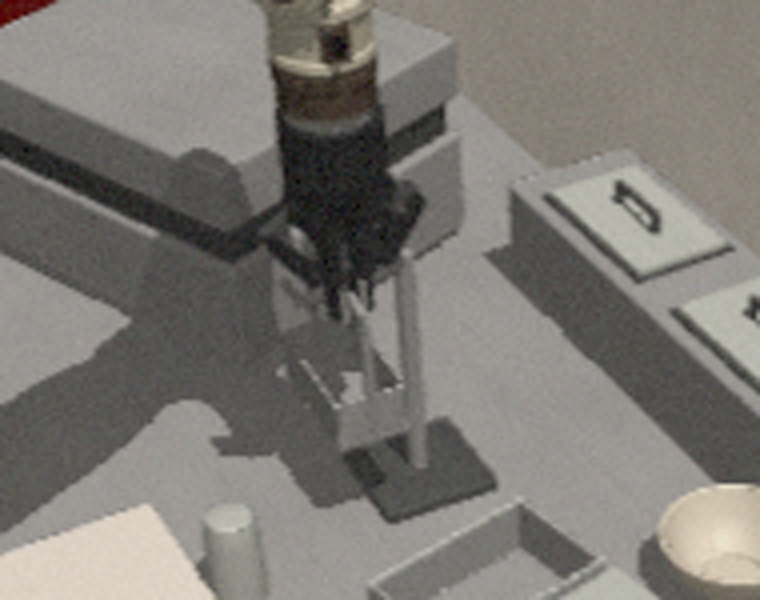

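View pics/w6b.png

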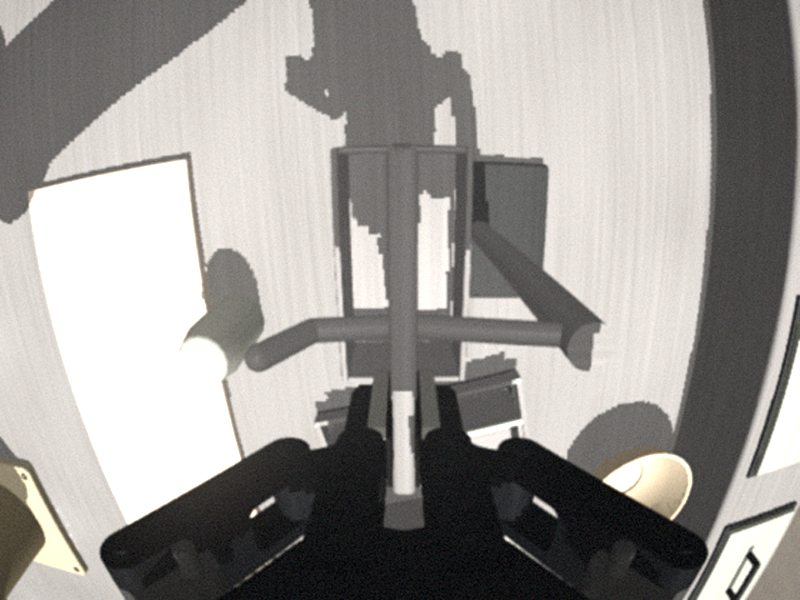

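Emit:
move_arm --deltas '[[[0,0,0,-0.1,0,0,0],[8,0,0,0,0,0,0],[12,0,0,0,0,0,0],[20,0,0,0,0,0,0],[30,0,0,0,0,0,0],[40,0,0,0,0,0,0],[40,0,0,0,0,0,0]]]'

```text
time_s: 11.25
tool_pos: [0.5532, 0.3063, 0.1925]
ee_rot: [179.3, -0.9, 87.2]
force: [0.0, 0.6, 0.3]
opening: 0.0399
```

Run:
```python
from h import *
go([.554,.305,.190],87.7)
im,c=snap('wrist','w7')
cv2.imwrite('pics/w7b.png',cv2.convertScaleAbs(cv2.resize(im[:,:,::-1],(800,600),interpolation=cv2.INTER_CUBIC),alpha=1.5))
```

```text
t 11.25 pos [0.5532 0.3063 0.1925] rot [179.3   -0.86  87.19] F [0.   0.58 0.29] open 0.0399
shift units [-0.05  0.03  0.1 ] turn units [ 0.09 -0.11 -0.06]
shift units after turn [-0.05  0.03  0.1 ]
```

View pics/w7b.png

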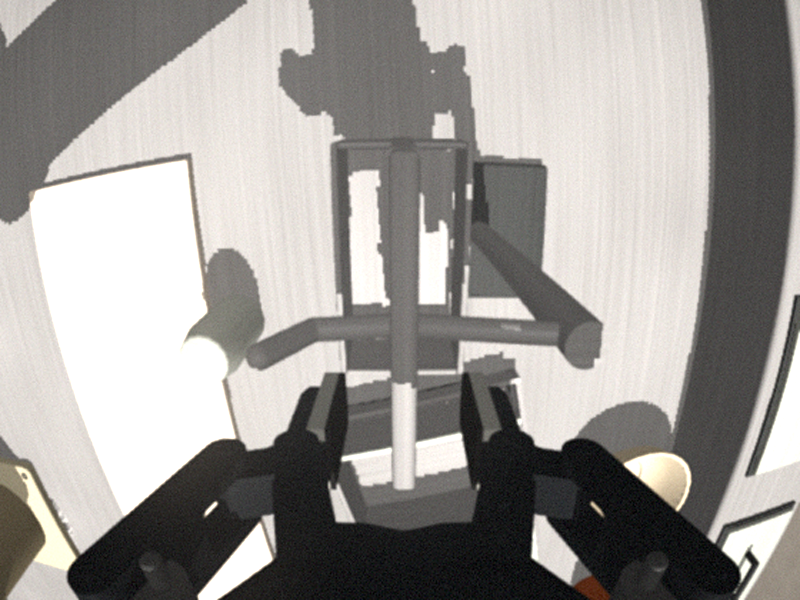

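Emit:
move_arm --deltas '[[[40,0,0,-0.1,0,0,0],[45,0,0,-0.3,0,0,0],[45,0,0,-0.6,0,0,0],[45,0,0,-0.8,0,0,0],[45,0,0,-0.8,0,0,0],[45,0,0,-0.8,0,0,0],[45,0,0,-0.4,0,0,0],[45,0,0,0,0,0,0]]]'

```text
time_s: 12.1
tool_pos: [0.5518, 0.3047, 0.2937]
ee_rot: [179.3, -0.9, 87.2]
force: [-0.7, 1.0, -0.8]
opening: 0.0451
```

Run:
```python
from h import *
im,c=snap('side','s8');cv2.imwrite('pics/s8b.png',cv2.convertScaleAbs(cv2.resize(im[60:210,130:320,::-1],None,fx=4,fy=4,interpolation=cv2.INTER_CUBIC),alpha=1.5))
def crop(f,x0,y0,x1,y1,s,o):
    im=cv2.imread('pics/%s.png'%f)[y0:y1,x0:x1]; im=cv2.convertScaleAbs(im,alpha=1.2)
    cv2.imwrite('pics/%s.png'%o,cv2.resize(im,None,fx=s,fy=s,interpolation=cv2.INTER_CUBIC))
crop('scene0',170,170,220,230,8,'c5');crop('side0',310,300,365,355,8,'c6')
```

```text
(no output)
```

View pics/s8b.png

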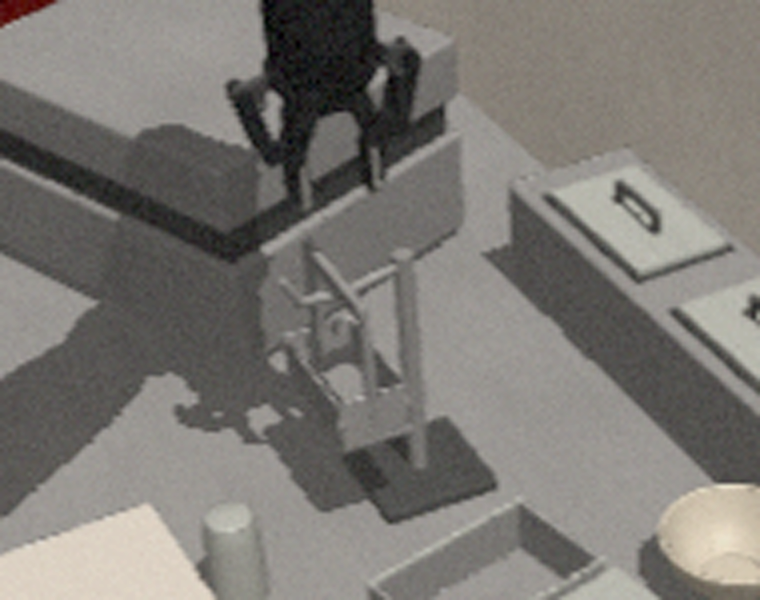

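View pics/c5.png

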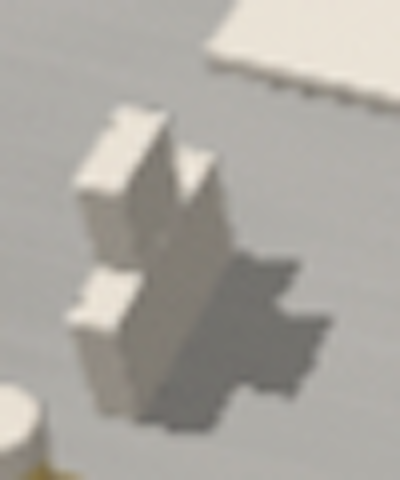

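View pics/c6.png

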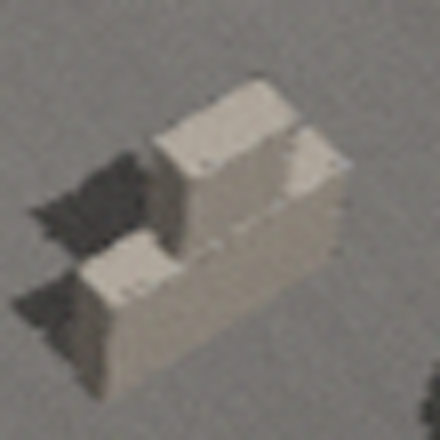

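Run:
```python
from h import *
np.set_printoptions(precision=4,suppress=True)
S=lambda x,y:('scene0',170+(x+.5)/8-.5,170+(y+.5)/8-.5)
D=lambda x,y:('side0',310+(x+.5)/8-.5,300+(y+.5)/8-.5)
s=np.array([onz(*S(*p),.096) for p in [(122,103),(172,113),(118,193),(73,183)]])
d=np.array([onz(*D(*p),.096) for p in [(155,140),(258,80),(302,122),(190,178)]])
ang=lambda v:np.degrees(np.arctan2(v[1],v[0]))
print(s[:,:2],s.mean(0),ang(s[3]-s[0]),ang(s[2]-s[1]));print(d[:,:2],d.mean(0),ang(d[1]-d[0]),ang(d[2]-d[3]))
# foot blade top z=.052
print('blade ends S',onz(*S(90,293),.052),onz(*S(207,172),.052))
go([.6,-.19,.29],120)
```

```text
[[ 0.5091 -0.3601]
 [ 0.508  -0.3408]
 [ 0.5496 -0.3403]
 [ 0.5502 -0.3574]] [ 0.5293 -0.3497  0.096 ] 3.6840244582524644 0.7451624469935756
[[ 0.5118 -0.3457]
 [ 0.5499 -0.3439]
 [ 0.552  -0.3625]
 [ 0.5128 -0.3616]] [ 0.5316 -0.3534  0.096 ] 2.6298783301208584 -1.402156893453527
blade ends S [ 0.5614 -0.3543  0.052 ] [ 0.4937 -0.3423  0.052 ]
t 12.15 pos [0.5516 0.3047 0.293 ] rot [179.3   -0.86  87.19] F [0.12 0.38 0.32] open 0.0451
shift units [-19.67   2.91  -0.14] turn units [ 0.12 -0.08 -4.1 ]
shift units after turn [-18.1   -8.22   0.12]
```

Run:
```python
from h import *
np.set_printoptions(precision=4,suppress=True)
k=.7
print('joints',bot.observe()['joint_pos'].round(1))
print('yellow cap',tri(('scene0',243*k,319*k),('side0',545*k,364*k)),'base',onz('scene0',258*k,375*k,0),onz('side0',536*k,423*k,0))
print('brown cap',tri(('scene0',326*k,381*k),('side0',512*k,290*k)),'base',onz('scene0',334*k,428*k,0))
print('jar top',tri(('scene0',188*k,272*k),('side0',569*k,490*k)))
```

```text
joints [ 28.7  28.   30.   91.    0.4 121.6]
yellow cap [ 0.6982 -0.2913  0.1535] base [ 0.705  -0.2891  0.    ] [ 0.7002 -0.3018  0.    ]
brown cap [ 0.7676 -0.1096  0.1522] base [ 0.7619 -0.1103  0.    ]
jar top [ 0.5948 -0.4824  0.1053]
```

Emit:
move_arm --deltas '[[[45,0,0,-0.2,0,0,1],[45,0,0,0,0,0,1],[45,0,0,0,0,0,1],[45,0,0,0,0,0,1],[45,0,0,0,0,0,1],[45,0,0,0,0,0,1],[45,0,0,0,0,0,1],[45,0,0,0,0,0,1],[45,0,0,0,0,0,1],[45,0,0,0,0,0,1],[45,0,0,0,0,0,0.8]]]'

```text
time_s: 13.25
tool_pos: [0.5908, 0.1725, 0.2817]
ee_rot: [-173.0, 2.2, 12.9]
force: [0.7, -0.1, -0.7]
opening: 0.045
```

Run:
```python
from h import *
go([.53,-.345,.28],1)
```

```text
t 13.25 pos [0.5908 0.1725 0.2817] rot [-172.99    2.16   12.88] F [ 0.67 -0.06 -0.67] open 0.045
shift units [-6.98 19.53 -2.07] turn units [-0.85  0.36  1.47]
shift units after turn [-2.79 20.65  0.07]
```

Emit:
move_arm --deltas '[[[45,0,0.3,0,-0.4,0.2,0.5],[45,-0.1,0.8,0,-0.4,0.2,0.5],[45,-0.2,0.9,0,0,0,0.4],[45,-0.2,0.9,0,0,0,0],[45,-0.2,0.9,0,0,0,0],[45,-0.2,0.9,0,0,0,0],[45,-0.2,0.9,0,0,0,0],[45,-0.2,0.9,0,0,0,0],[45,-0.2,0.9,0,0,0,0],[45,-0.2,0.9,0,0,0,0]]]'

```text
time_s: 14.25
tool_pos: [0.5735, -0.0971, 0.2547]
ee_rot: [-177.4, 1.1, 5.4]
force: [0.2, 0.9, 0.2]
opening: 0.0451
```

Run:
```python
from h import *
go([.53,-.345,.24],1)
```

```text
t 14.25 pos [ 0.5735 -0.0971  0.2547] rot [-177.43    1.12    5.39] F [0.18 0.94 0.23] open 0.0451
shift units [-2.65  9.73  0.2 ] turn units [-0.32  0.15  0.55]
shift units after turn [-1.91  9.88  0.59]
```

Emit:
move_arm --deltas '[[[45,-0.3,0.9,0,-0.3,0.1,0.3],[45,-0.3,0.9,0,0,0,0.2],[45,-0.2,0.9,0,0,0,0],[45,-0.2,0.9,0,0,0,0],[45,-0.2,0.9,0,0,0,0],[45,-0.2,0.9,0,0,0,0],[45,-0.2,0.9,0,0,0,0],[45,-0.2,0.9,0,0,0,0],[45,-0.2,0.9,0,0,0,0],[45,-0.1,0.5,0,0,0,0],[45,0,0,0,0,0,0]]]'

```text
time_s: 15.35
tool_pos: [0.5173, -0.3225, 0.2367]
ee_rot: [-179.4, 1.8, 1.0]
force: [0.3, -0.2, 0.2]
opening: 0.0452
```

Run:
```python
from h import *
go([.53,-.345,.22],1)
im,c=snap('wrist','w9')
cv2.imwrite('pics/w9b.png',cv2.convertScaleAbs(cv2.resize(im[:,:,::-1],(800,600),interpolation=cv2.INTER_CUBIC),alpha=1.0))
```

```text
t 15.35 pos [ 0.5173 -0.3225  0.2367] rot [-179.35    1.78    0.98] F [ 0.34 -0.16  0.19] open 0.0452
shift units [0.51 0.92 0.64] turn units [-0.08  0.22 -0.  ]
shift units after turn [0.49 0.91 0.67]
```

View pics/w9b.png

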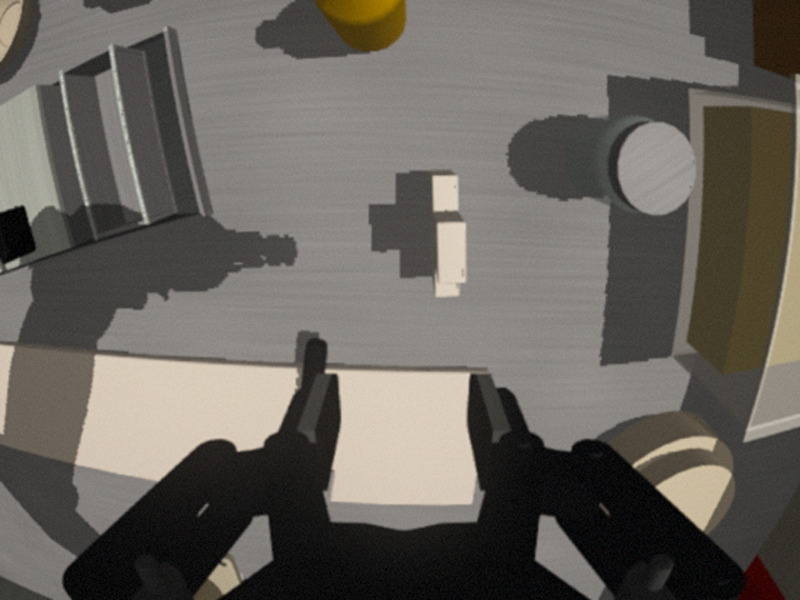

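Run:
```python
from h import *
np.set_printoptions(precision=4,suppress=True)
W=lambda x,y,z:onz('w9',x*.7,y*.7,z,True)
t=np.array([W(*p,.096) for p in [(436,220),(464,221),(466,281),(438,281)]]);print(t[:,:2],t.mean(0))
ang=lambda v:np.degrees(np.arctan2(v[1],v[0]))
print(ang(t[0]-t[3]),ang(t[1]-t[2]))
b=np.array([W(*p,.052) for p in [(432,175),(458,175),(459,296),(433,297)]]);print(b[:,:2],b.mean(0),ang(b[0]-b[3]),ang(b[1]-b[2]))
```

```text
[[ 0.5516 -0.341 ]
 [ 0.5515 -0.3583]
 [ 0.5127 -0.3617]
 [ 0.5122 -0.3437]] [ 0.532  -0.3512  0.096 ]
3.987172972298518 5.018836890799865
[[ 0.5754 -0.34  ]
 [ 0.5761 -0.3581]
 [ 0.4865 -0.3632]
 [ 0.4853 -0.3438]] [ 0.5308 -0.3513  0.052 ] 2.398362598409012 3.250461747423785
```

Run:
```python
from h import *
go([.5313,-.3513,.12],3.5)
```

```text
t 15.4 pos [ 0.5175 -0.3216  0.2366] rot [-179.32    1.79    1.03] F [-0.06  0.07 -1.29] open 0.045
shift units [0.68 1.25 4.63] turn units [-0.09  0.22 -0.31]
shift units after turn [0.48 1.22 4.67]
```

Emit:
move_arm --deltas '[[[50,0.3,0.4,0.2,-0.1,0.2,-0.2],[50,0.2,0.6,0.6,0,0.1,-0.1],[50,0.1,0.3,0.9,0,0,0],[50,0,0,0.9,0,0,0],[50,0,0,0.9,0,0,0],[50,0,0,0.8,0,0,0],[50,0,0,0,0,0,0]]]'

```text
time_s: 16.1
tool_pos: [0.5388, -0.3448, 0.1254]
ee_rot: [-179.9, -0.8, 4.1]
force: [-0.7, -0.0, -0.3]
opening: 0.0501
```

Run:
```python
from h import *
go([.5313,-.3513,.058],3.5)
```

```text
t 16.1 pos [ 0.5388 -0.3448  0.1254] rot [-179.91   -0.81    4.12] F [-0.7  -0.04 -0.29] open 0.0501
shift units [-0.36  0.24  2.69] turn units [-0.01 -0.1   0.08]
shift units after turn [-0.32  0.24  2.69]
```

Emit:
move_arm --deltas '[[[50,-0.2,0.2,0.1,0,-0.1,0.1],[50,-0.1,0.1,0.1,0,0,0],[50,0,0,0,0,0,0]]]'

```text
time_s: 16.4
tool_pos: [0.533, -0.3517, 0.1223]
ee_rot: [-180.0, -0.1, 3.4]
force: [-0.3, 0.5, 0.3]
opening: 0.0502
```

Run:
```python
from h import *
go([.5313,-.3513,.058],3.5)
im,c=snap('wrist','w10')
cv2.imwrite('pics/w10b.png',cv2.convertScaleAbs(cv2.resize(im[:,:,::-1],(800,600),interpolation=cv2.INTER_CUBIC),alpha=1.0))
```

```text
t 16.4 pos [ 0.533  -0.3517  0.1223] rot [-1.7996e+02 -5.0000e-02  3.4400e+00] F [-0.27  0.48  0.25] open 0.0502
shift units [-0.07 -0.02  2.57] turn units [-0.01 -0.01 -0.01]
shift units after turn [-0.07 -0.02  2.57]
```

View pics/w10b.png

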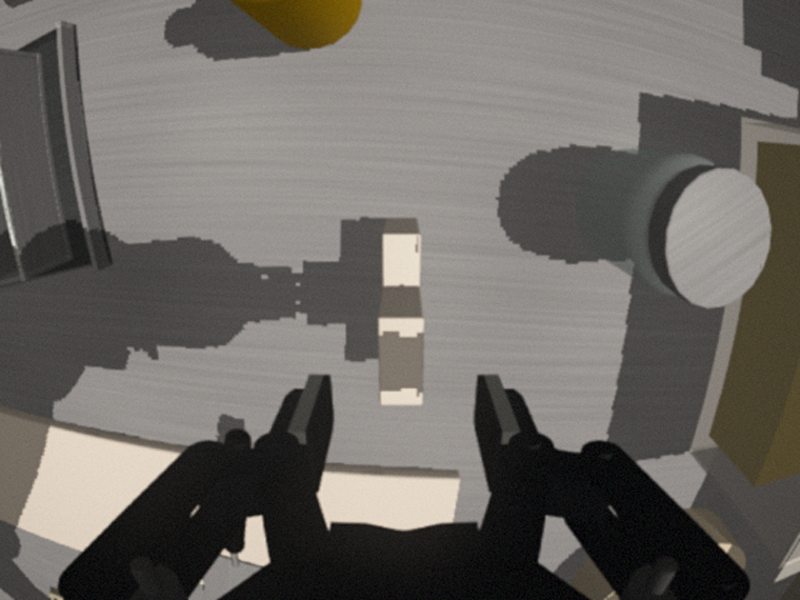

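Emit:
move_arm --deltas '[[[50,0,0,0.5,0,0,0],[50,0,0,0.7,0,0,0],[50,0,0,0.7,0,0,0],[50,0,0,0.4,0,0,0],[50,0,0,0.1,0,0,0],[50,0,0,0,0,0,0]]]'

```text
time_s: 17.05
tool_pos: [0.5353, -0.3534, 0.0622]
ee_rot: [179.8, -0.4, 3.4]
force: [-0.7, 0.9, 0.3]
opening: 0.0502
```

Run:
```python
from h import *
go([.5313,-.3513,.059],3.5)
```

```text
t 17.05 pos [ 0.5353 -0.3534  0.0622] rot [179.8   -0.43   3.38] F [-0.74  0.89  0.29] open 0.0502
shift units [-0.15 -0.09  0.13] turn units [ 0.03 -0.05 -0.01]
shift units after turn [-0.15 -0.09  0.13]
```

Emit:
move_arm --deltas '[[[50,-0.15,-0.1,0.1,0,0,0],[30,0,0,0,0,0,0],[20,0,0,0,0,0,0],[5,0,0,0,0,0,0],[5,0,0,0,0,0,0],[5,0,0,0,0,0,0],[5,0,0,0,0,0,0],[5,0,0,0,0,0,0]]]' --squeeze 60

```text
time_s: 17.85
tool_pos: [0.5321, -0.3517, 0.0617]
ee_rot: [179.7, -0.6, 3.4]
force: [0.3, -0.6, -1.2]
opening: 0.0178
```

Emit:
move_arm --deltas '[[[5,0,0,-0.2,0,0,0],[5,0,0,-0.4,0,0,0],[5,0,0,-0.7,0,0,0],[5,0,0,-0.8,0,0,0],[5,0,0,-0.8,0,0,0],[5,0,0,-0.8,0,0,0],[5,0,0,-0.8,0,0,0],[5,0,0,-0.3,0,0,0],[5,0,0,0,0,0,0]]]'

```text
time_s: 18.75
tool_pos: [0.5309, -0.3511, 0.1914]
ee_rot: [179.6, -0.7, 3.4]
force: [0.9, 1.1, -1.4]
opening: 0.0177
```

Run:
```python
from h import *
go([.5313,-.3513,.059],3.5)
im,c=snap('wrist','w11')
cv2.imwrite('pics/w11b.png',cv2.convertScaleAbs(cv2.resize(im[:,:,::-1],(800,600),interpolation=cv2.INTER_CUBIC),alpha=1.0))
```

```text
t 18.75 pos [ 0.5309 -0.3511  0.1914] rot [179.6   -0.7    3.38] F [ 0.86  1.05 -1.38] open 0.0177
shift units [-0.05 -0.03  5.29] turn units [ 0.05 -0.09 -0.02]
shift units after turn [0.01 0.01 5.29]
```

View pics/w11b.png

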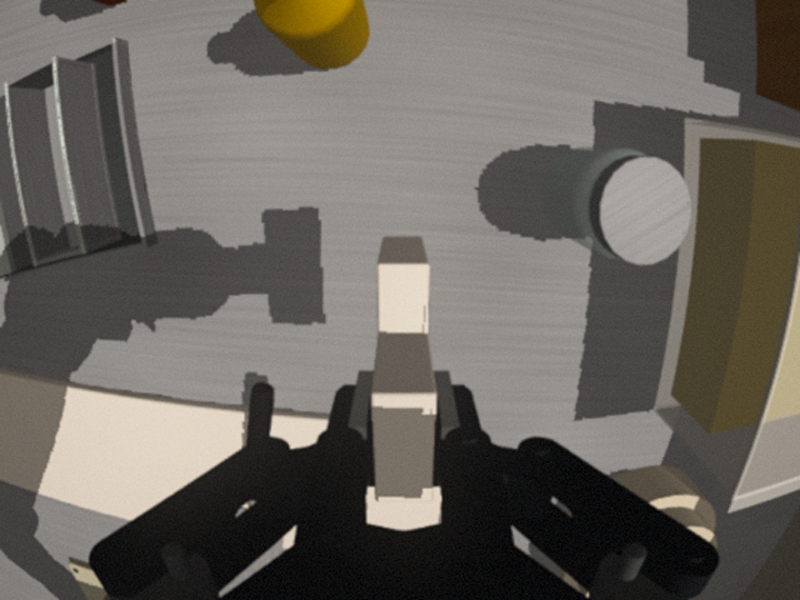

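Run:
```python
from h import *
go([.604,-.050,.19],11.2)
```

```text
t 18.8 pos [ 0.5308 -0.351   0.1908] rot [179.61  -0.68   3.38] F [ 0.77 -0.95 -0.1 ] open 0.017
shift units [  3.63 -11.85  -0.  ] turn units [ 0.05 -0.08 -0.98]
shift units after turn [  5.21 -11.24   0.03]
```

Emit:
move_arm --deltas '[[[5,0.2,-0.5,0,0,0,-0.2],[5,0.4,-0.9,0,0,0,-0.2],[5,0.4,-0.9,0,0,0,-0.2],[5,0.4,-0.9,0,0,0,-0.2],[5,0.4,-0.9,0,0,0,-0.2],[5,0.4,-0.9,0,0,0,0],[5,0.4,-0.9,0,0,0,0],[5,0.4,-0.9,0,0,0,0],[5,0.4,-0.9,0,0,0,0],[5,0.4,-0.9,0,0,0,0],[5,0.4,-0.9,0,0,0,0],[5,0,0,0,0,0,0]]]'

```text
time_s: 20.0
tool_pos: [0.5866, -0.0762, 0.1725]
ee_rot: [-179.3, 0.8, 12.7]
force: [0.1, 0.2, -2.1]
opening: 0.0173
```

Run:
```python
from h import *
go([.604,-.034,.19],11.2)
im,c=snap('wrist','w12')
cv2.imwrite('pics/w12b.png',cv2.convertScaleAbs(cv2.resize(im[:,:,::-1],(800,600),interpolation=cv2.INTER_CUBIC),alpha=1.2))
```

```text
t 20.0 pos [ 0.5866 -0.0762  0.1725] rot [-179.29    0.84   12.67] F [ 0.06  0.22 -2.11] open 0.0173
shift units [ 1.04 -1.5  -0.7 ] turn units [-0.09  0.11  0.18]
shift units after turn [ 1.01 -1.52 -0.7 ]
```

View pics/w12b.png

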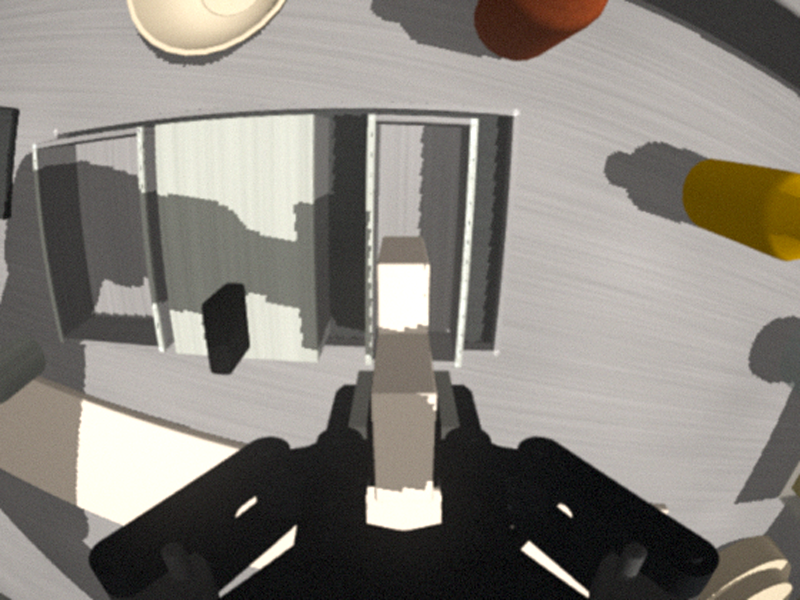

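```bash
cat > m.py <<'E'
from h import *
np.set_printoptions(precision=4,suppress=True)
W=lambda x,y,z:onz('w12',x*.7,y*.7,z,True)
ang=lambda v:np.degrees(np.arctan2(v[1],v[0]))
E_={}
for n,a,b in [('midR',(314,115),(319,361)),('smallL',(367,114),(366,362)),('smallR',(480,120),(462,368)),('midL',(153,122),(163,350)),('largeR',(138,130),(156,350))]:
    A,B=W(*a,.056),W(*b,.056);E_[n]=(A,B);print(n,A[:2],B[:2],np.linalg.norm(A-B),ang(A-B))
c=np.mean([(E_[n][0]+E_[n][1])/2 for n in('midR','smallL')],0);print('gap centre',c)
E
python3 m.py
```

```text
midR [ 0.6733 -0.0054] [ 0.5273 -0.034 ] 0.1488322455398816 11.089199583428906
smallL [ 0.6793 -0.0341] [ 0.5337 -0.0632] 0.14845173790392596 11.297658788893452
smallR [ 0.6902 -0.0948] [ 0.543  -0.1229] 0.1498332597508131 10.796484445040358
midL [0.6563 0.095 ] [0.5067 0.0757] 0.15082359572972032 7.362241168821735
largeR [0.6504 0.1054] [0.5052 0.0814] 0.1471739132335675 9.391868212079933
gap centre [ 0.6034 -0.0342  0.056 ]
```

Emit:
move_arm --deltas '[[[5,0.4,-0.5,0,-0.1,0.1,0.2],[5,0.4,-0.6,0,0,0,0],[5,0.2,-0.3,0,0,0,0],[5,0,0,0,0,0,0]]]'

```text
time_s: 20.45
tool_pos: [0.6022, -0.037, 0.1692]
ee_rot: [179.9, 0.4, 11.0]
force: [-0.5, -0.9, -1.7]
opening: 0.0174
```

Run:
```python
from h import *
go([.604,-.034,.12],11.2)
```

```text
t 20.45 pos [ 0.6022 -0.037   0.1692] rot [179.87   0.44  11.03] F [-0.46 -0.88 -1.7 ] open 0.0174
shift units [ 0.11 -0.11  1.97] turn units [ 0.02  0.06 -0.02]
shift units after turn [ 0.09 -0.1   1.97]
```

Emit:
move_arm --deltas '[[[5,0.1,-0.1,0.5,0,0,0],[5,0,0,0.6,0,0,0],[5,0,0,0.4,0,0,0],[5,0,0,0,0,0,0]]]'

```text
time_s: 20.85
tool_pos: [0.6037, -0.0358, 0.1281]
ee_rot: [179.8, 0.5, 11.0]
force: [-0.5, -1.2, -0.5]
opening: 0.0168
```

Run:
```python
from h import *
go([.604,-.034,.067],11.2)
im,c=snap('wrist','w13')
cv2.imwrite('pics/w13b.png',cv2.convertScaleAbs(cv2.resize(im[:,:,::-1],(800,600),interpolation=cv2.INTER_CUBIC),alpha=1.2))
```

```text
t 20.85 pos [ 0.6037 -0.0358  0.1281] rot [179.84   0.55  10.96] F [-0.5  -1.19 -0.49] open 0.0168
shift units [ 0.05 -0.07  2.44] turn units [ 0.02  0.07 -0.03]
shift units after turn [ 0.03 -0.07  2.44]
```

View pics/w13b.png

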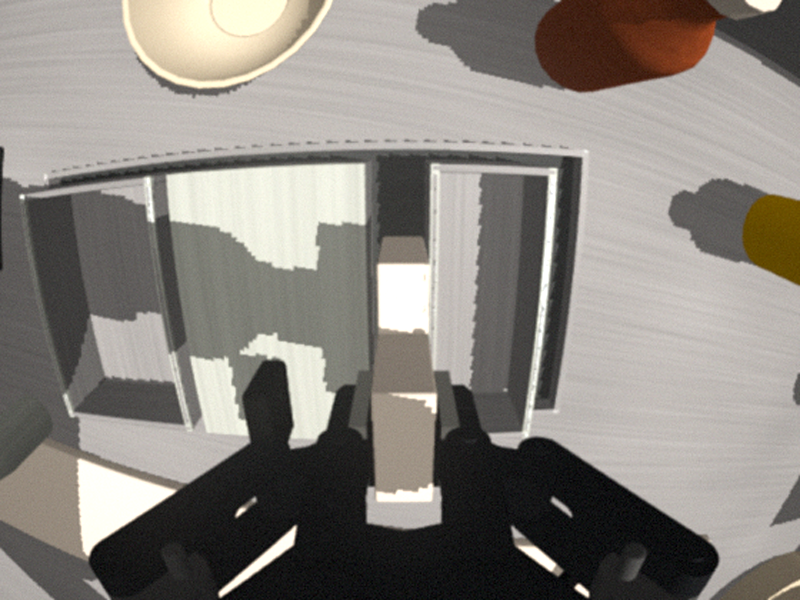

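Emit:
move_arm --deltas '[[[5,0,-0.1,0.2,0,0.1,0],[5,0,0,0.4,0,0,0],[5,0,0,0.4,0,0,0],[5,0,0,0,0,0,0]]]'

```text
time_s: 21.3
tool_pos: [0.6045, -0.0348, 0.1034]
ee_rot: [179.8, -0.4, 10.9]
force: [-0.4, -0.5, -0.6]
opening: 0.0174
```

Run:
```python
from h import *
go([.604,-.034,.067],11.2)
```

```text
t 21.3 pos [ 0.6045 -0.0348  0.1034] rot [179.78  -0.41  10.87] F [-0.36 -0.45 -0.61] open 0.0174
shift units [-0.02 -0.04  1.46] turn units [ 0.03 -0.05 -0.04]
shift units after turn [-0.01 -0.03  1.46]
```

Emit:
move_arm --deltas '[[[5,0,0,0.4,0,0,0],[5,0,0,0.4,0,0,0],[5,0,0,0.3,0,0,0],[5,0,0,0.2,0,0,0],[5,0,0,0,0,0,0]]]'

```text
time_s: 21.8
tool_pos: [0.605, -0.0351, 0.0678]
ee_rot: [179.8, -0.4, 10.9]
force: [0.0, -0.3, -1.5]
opening: 0.0173
```

Run:
```python
from h import *
go([.604,-.034,.066],11.2)
```

```text
t 21.8 pos [ 0.605  -0.0351  0.0678] rot [179.77  -0.38  10.86] F [ 0.02 -0.26 -1.51] open 0.0173
shift units [-0.03 -0.05  0.07] turn units [ 0.03 -0.05 -0.04]
shift units after turn [-0.03 -0.05  0.07]
```

Emit:
move_arm --deltas '[[[5,0,0,0.1,0,0,0],[5,0,0,0.05,0,0,0]]]'

```text
time_s: 22.0
tool_pos: [0.6054, -0.0351, 0.0653]
ee_rot: [179.8, -0.5, 10.9]
force: [-4.6, -0.3, 9.3]
opening: 0.017
```

Run:
```python
from h import *
go([.604,-.034,.066],11.2)
im,c=snap('wrist','w14')
cv2.imwrite('pics/w14b.png',cv2.convertScaleAbs(cv2.resize(im[:,:,::-1],(800,600),interpolation=cv2.INTER_CUBIC),alpha=1.2))
go([.604,-.034,.066],11.2)
```

```text
t 22.0 pos [ 0.6054 -0.0351  0.0653] rot [179.75  -0.45  10.87] F [-4.6  -0.31  9.31] open 0.017
shift units [-0.05 -0.05 -0.03] turn units [ 0.03 -0.06 -0.04]
shift units after turn [-0.05 -0.05 -0.03]
t 22.05 pos [ 0.6055 -0.0351  0.0653] rot [179.75  -0.46  10.86] F [-1.96 -0.52  3.22] open 0.0171
shift units [-0.05 -0.05 -0.03] turn units [ 0.03 -0.06 -0.04]
shift units after turn [-0.05 -0.05 -0.03]
```

View pics/w14b.png

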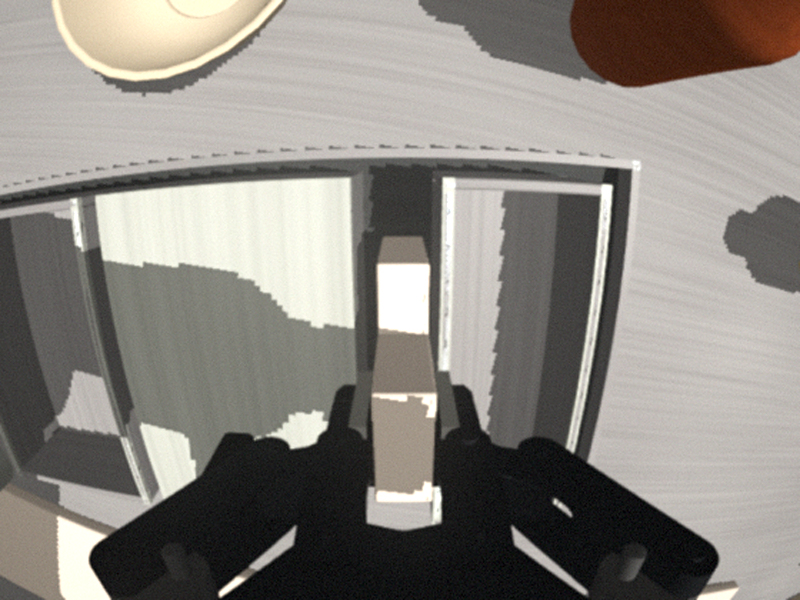

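Emit:
move_arm --deltas '[[[17,0,0,0,0,0,0],[20,0,0,0,0,0,0],[25,0,0,0,0,0,0],[32,0,0,0,0,0,0],[40,0,0,0,0,0,0],[40,0,0,0,0,0,0],[40,0,0,0,0,0,0]]]'

```text
time_s: 22.75
tool_pos: [0.6073, -0.0352, 0.067]
ee_rot: [179.7, -0.7, 10.9]
force: [0.0, 0.9, 0.1]
opening: 0.0401
```

Emit:
move_arm --deltas '[[[40,0,0,-0.3,0,0,0],[40,0,0,-0.6,0,0,0],[40,0,0,-0.8,0,0,0],[40,0,0,-0.8,0,0,0],[40,0,0,-0.8,0,0,0],[40,0,0,0,0,0,0]]]'

```text
time_s: 23.35
tool_pos: [0.6057, -0.0349, 0.1537]
ee_rot: [179.7, -0.6, 10.9]
force: [0.7, 1.0, 0.0]
opening: 0.0401
```

Run:
```python
from h import *
im,c=snap('wrist','w15')
cv2.imwrite('pics/w15b.png',cv2.convertScaleAbs(cv2.resize(im[:,:,::-1],(800,600),interpolation=cv2.INTER_CUBIC),alpha=1.2))
go([.55,.02,.1],11.2)
```

```text
t 23.4 pos [ 0.6048 -0.0348  0.1519] rot [179.74  -0.5   10.87] F [0.43 0.5  0.71] open 0.0402
shift units [-1.76 -2.58  2.05] turn units [ 0.03 -0.06 -0.04]
shift units after turn [-1.73 -2.58  2.08]
```

View pics/w15b.png

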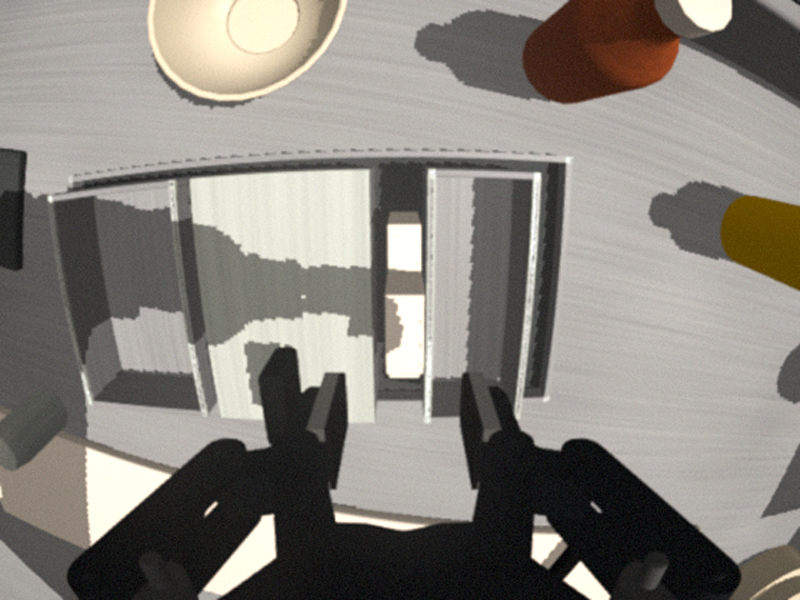

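Emit:
move_arm --deltas '[[[45,-0.5,-0.5,0,0,0,0],[45,-0.6,-0.8,0,0,0,0],[45,-0.6,-0.9,0,0,0,0],[45,0,-0.2,0,0,0,0],[45,0,0,0,0,0,0]]]'

```text
time_s: 23.9
tool_pos: [0.5476, 0.0167, 0.1456]
ee_rot: [179.8, -0.1, 10.8]
force: [0.8, -0.4, 0.0]
opening: 0.0451
```

Run:
```python
from h import *
im,c=snap('wrist','w16')
cv2.imwrite('pics/w16b.png',cv2.convertScaleAbs(cv2.resize(im[:,:,::-1],(800,600),interpolation=cv2.INTER_CUBIC),alpha=1.2))
go([.5475,.022,.11],11.2)
```

```text
t 23.95 pos [0.5476 0.0164 0.1455] rot [ 1.798e+02 -6.000e-02  1.075e+01] F [-0.56 -0.44 -0.73] open 0.0452
shift units [ 0.04 -0.23  1.42] turn units [ 0.03 -0.01 -0.06]
shift units after turn [ 0.04 -0.22  1.42]
```

View pics/w16b.png

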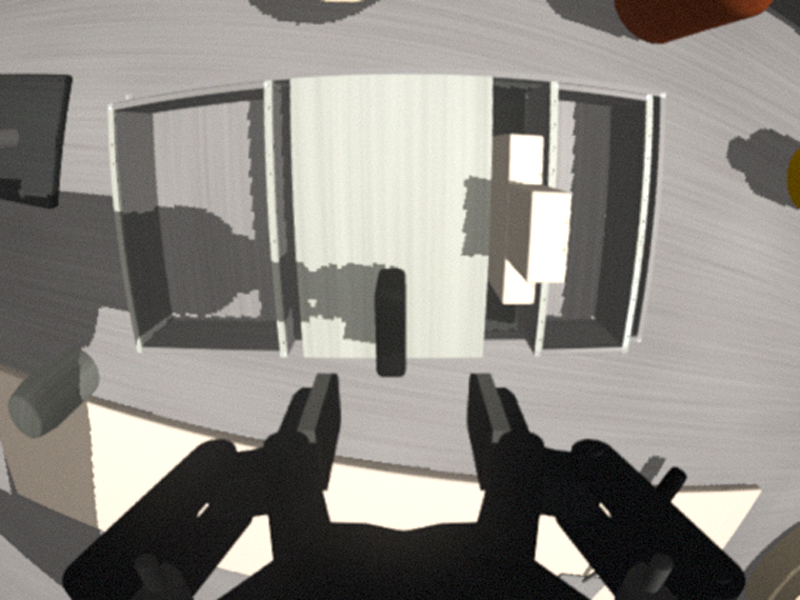

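Emit:
move_arm --deltas '[[[45,0,-0.2,0.2,0,0,0],[45,0,0,0.6,0,0,0],[45,0,0,0.6,0,0,0],[45,0,0,0.6,0,0,0],[45,0,0,0.5,0,0,0],[45,0,0,0,0,0,0]]]'

```text
time_s: 24.55
tool_pos: [0.5506, 0.019, 0.0779]
ee_rot: [179.7, -0.2, 10.5]
force: [-1.0, 0.4, -0.0]
opening: 0.0449
```

Run:
```python
from h import *
im,c=snap('wrist','w17')
cv2.imwrite('pics/w17b.png',cv2.convertScaleAbs(cv2.resize(im[:,:,::-1],(800,600),interpolation=cv2.INTER_CUBIC),alpha=1.2))
go([.5475,.022,.065],11.2)
```

```text
t 24.6 pos [0.5512 0.019  0.0788] rot [179.73  -0.22  10.49] F [-0.38  0.21  0.23] open 0.0451
shift units [-0.12 -0.15  0.55] turn units [ 0.03 -0.03 -0.09]
shift units after turn [-0.12 -0.15  0.55]
```

View pics/w17b.png

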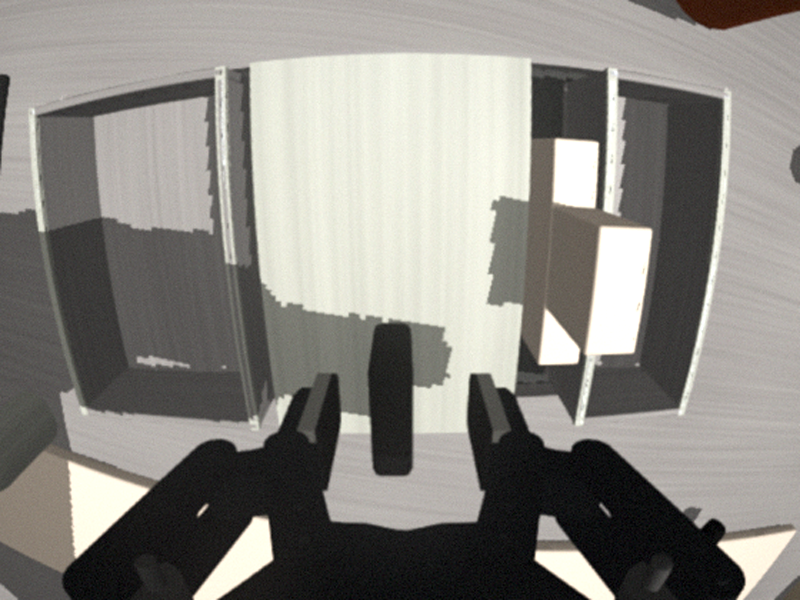

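Emit:
move_arm --deltas '[[[45,-0.1,-0.2,0.1,0,0,-0.1],[45,0,0,0.3,0,0,0],[45,0,0,0.1,0,0,0],[30,0,0,0,0,0,0],[20,0,0,0,0,0,0],[5,0,0,0,0,0,0],[5,0,0,0,0,0,0],[5,0,0,0,0,0,0],[5,0,0,0,0,0,0],[5,0,0,0,0,0,0]]]' --squeeze 80

```text
time_s: 25.6
tool_pos: [0.5498, 0.0235, 0.0674]
ee_rot: [179.7, -0.5, 11.2]
force: [-2.5, -0.6, -1.5]
opening: 0.0125
```

Run:
```python
from h import *
im,c=snap('wrist','w18')
cv2.imwrite('pics/w18b.png',cv2.convertScaleAbs(cv2.resize(im[:,:,::-1],(800,600),interpolation=cv2.INTER_CUBIC),alpha=1.2))
go([.5475,.022,.065],11.2)
```

```text
t 25.65 pos [0.5498 0.0235 0.0674] rot [179.74  -0.47  11.21] F [ 1.71 -0.47 -1.28] open 0.0126
shift units [-0.1   0.04  0.1 ] turn units [ 0.03 -0.06  0.  ]
shift units after turn [-0.1   0.04  0.1 ]
```

View pics/w18b.png

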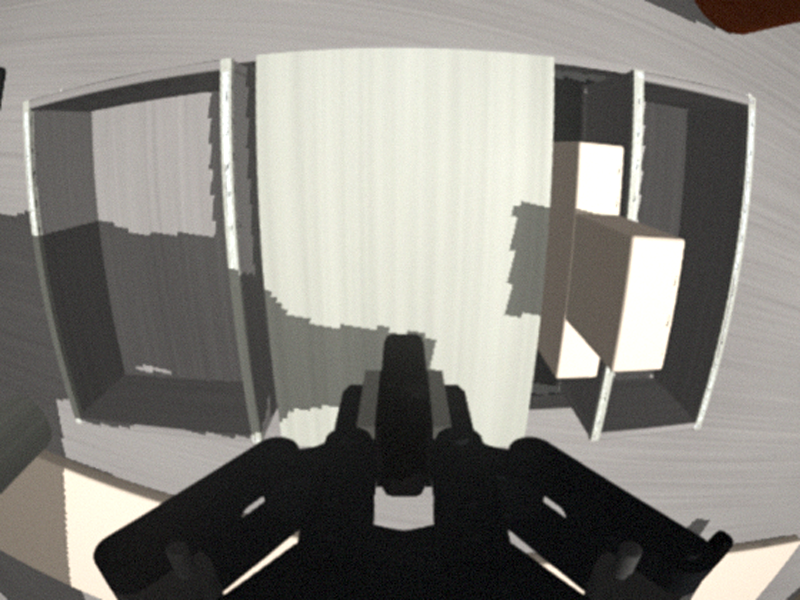

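Emit:
move_arm --deltas '[[[5,0,0.1,0,0,0,0],[5,0,0.15,0,0,0,0],[5,0,0.15,0,0,0,0],[5,0,0.1,0,0,0,0],[5,0,0.1,0,0,0,0]]]'

```text
time_s: 26.15
tool_pos: [0.5523, 0.0109, 0.0674]
ee_rot: [-179.9, -0.5, 11.3]
force: [-1.5, 10.8, 0.8]
opening: 0.0126
```

Run:
```python
from h import *
go([.5475,.022,.067],11.2)
```

```text
t 26.15 pos [0.5523 0.0109 0.0674] rot [-179.89   -0.47   11.31] F [-1.53 10.82  0.82] open 0.0126
shift units [-0.1  -0.47  0.02] turn units [-0.01 -0.06  0.01]
shift units after turn [-0.1  -0.47  0.02]
```

Emit:
move_arm --deltas '[[[5,0,0.1,0,0,0,0],[5,0,0.15,0,0,0,0]]]'

```text
time_s: 26.35
tool_pos: [0.5522, 0.011, 0.0675]
ee_rot: [-179.1, -0.5, 11.5]
force: [-3.3, 19.3, 0.6]
opening: 0.0123
```

Run:
```python
from h import *
go([.5475,.022,.067],11.2)
im,c=snap('wrist','w19')
cv2.imwrite('pics/w19b.png',cv2.convertScaleAbs(cv2.resize(im[:,:,::-1],(800,600),interpolation=cv2.INTER_CUBIC),alpha=1.2))
go([.5475,.022,.067],11.2)
im,c=snap('side','s19')
cv2.imwrite('pics/s19b.png',cv2.convertScaleAbs(cv2.resize(im[100:300,150:410,::-1],None,fx=3,fy=3,interpolation=cv2.INTER_CUBIC),alpha=1.5))
go([.5475,.022,.067],11.2)
```

```text
t 26.35 pos [0.5522 0.011  0.0675] rot [-179.08   -0.48   11.53] F [-3.33 19.28  0.64] open 0.0123
shift units [-0.1  -0.47  0.03] turn units [-0.11 -0.06  0.04]
shift units after turn [-0.1  -0.47  0.02]
t 26.4 pos [0.5522 0.011  0.0675] rot [-179.07   -0.48   11.53] F [-2.41 15.95  2.04] open 0.0126
shift units [-0.1  -0.47  0.03] turn units [-0.12 -0.06  0.04]
shift units after turn [-0.1  -0.47  0.02]
t 26.45 pos [0.5522 0.011  0.0675] rot [-179.11   -0.48   11.53] F [-3.3  15.59  0.59] open 0.0127
shift units [-0.1  -0.47  0.02] turn units [-0.11 -0.06  0.04]
shift units after turn [-0.1  -0.47  0.02]
```

View pics/w19b.png

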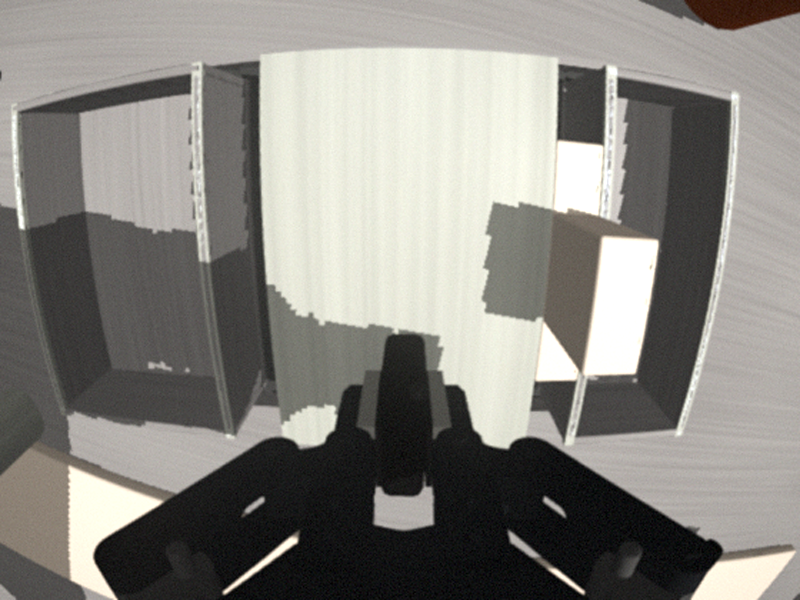

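View pics/s19b.png

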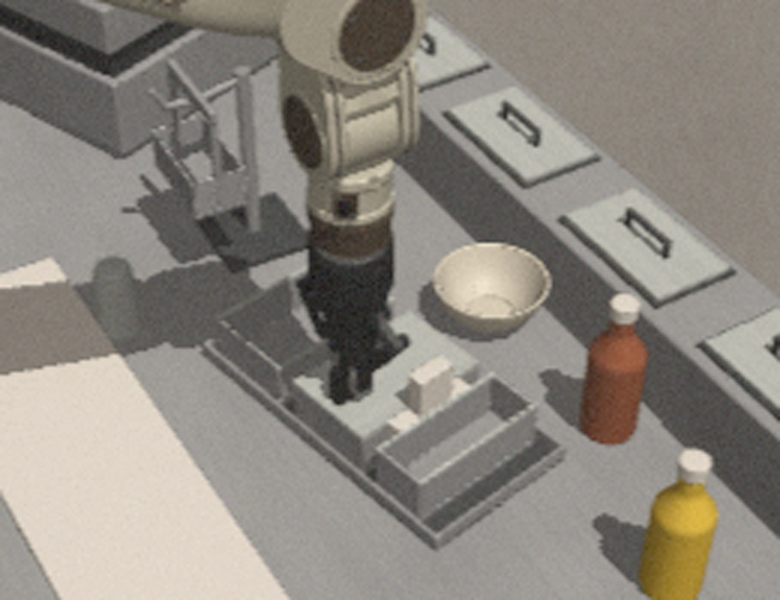

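Run:
```python
from h import *
go([.5475,.022,.067],11.2)
print(bot.hand_in())
```

```text
t 26.45 pos [0.5522 0.011  0.0675] rot [-179.11   -0.48   11.53] F [-3.3  15.59  0.59] open 0.0127
shift units [-0.1  -0.47  0.02] turn units [-0.11 -0.06  0.04]
shift units after turn [-0.1  -0.47  0.02]
the job is handed in; nothing more can be done
None
```

I finished all three steps and handed in at 26.5 s of the 72 s. The hand-in reported no verdict.

- **Basket:** I gripped its bar off-centre, passed it over the prong and let go. The last side view shows it hanging free on the hook.
- **Spacer:** it stands upright and lengthwise in the wide gap beside the small insert. I lowered it within a few mm of the measured gap centre; it touched the tray floor and I released it.
- **Middle insert:** I slid it about 13 mm by its handle until it stopped. The last wrist view shows the insert, spacer and small insert tight, with no visible gap. The gripper still holds the handle, and a further push left the insert where it was. The wrist force settled at about 16 N.

None of these last checks failed or disagreed. I did not measure how far the bystanders ended from where they started. I never aimed at them, and those in the later pictures look upright and in place. One turn between steps swung the tool about 13 cm sideways, well above everything, and I corrected it.

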